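Load the thread stand and hold its guide arm for clamping

TASK

Get the thread stand ready: one spool already stands between its guide rails; push the other two along the bench, without lifting them, in behind it one after the other, so that all three stand upright in single file, closed up against one another and the end stop. Then pick up the guide arm at its balance point and lower its collar over the top of the post, with the bar level and its eyes above the row of spools, until about a finger's breadth (15 mm) of the post shows above the collar. Finish while still holding the arm there, carried by nothing but the gripper, so that I can tighten its screw; leave the polish tin and the block of wax where they are.

Things in the scene. Friction and masses are not known exactly. Their poses are not given: they have to be found in the camera images.
- stand: Fixed thread stand. Origin on the bench under its post's axis; x from the post along the channel to its mouth, z up; mm. Grey foot 78 x 84, 8 thick, with a boss to z = 26 round a 12 mm steel post. Two round guide rails lie on the bench along x at y = -28 and +28, 12 thick (tops at z = 12.5): channel 44 wide, straight to x = 160, its floor the bench. Saddles outside reach y = 51.
- post_top (a point): centre of the post's top, 150 mm above the bench (last 6 mm tapered); plain post, 12 mm in diameter, above z = 26; axes as the stand's
- stop_face (a point): foot of the end stop's face in the middle of the channel (stand x = 40); the stop is a grey bar across the channel, 78 mm wide and 24 mm high
- mouth (a point): middle of the channel's mouth, on the bench (stand x = 198); from x = 160 the rails flare out from y = 28 to y = 60 at x = 200, either side
- guide_arm: Loose dark cast arm, 0.3 to 0.55 kg, lying right way up. Origin: centre of the collar's bore at its underside (on the bench); x along the bar to its free end, z up; mm. Collar 37 outside, bore 20, 30 high, brass thumbscrew out to x = -42. Straight bar 14 wide to x = 158, between z = 14 and 30. Three wire eyes hang under it at x = 59, 97, 135, down to z = 0.
- balance (a point): the arm's balance point (centre of mass along the bar), 43.4 mm from the bore's axis, in the middle of the bar's height (z = 22 of the arm)
- eye1 (a point): centre of the eye nearest the collar (arm x = 59, z = 7.5)
- eye3 (a point): centre of the eye nearest the bar's free end (arm x = 135, z = 7.5)
- spool_a: wooden spool of waxed thread standing upright, 38 mm in diameter, 58 mm high, 0.06 kg; origin at the centre of its underside. One of the three spools, any of them, stands in the channel at the start
- spool_b: second such spool, same size
- spool_c: third such spool, same size
- beeswax: bystander: block of beeswax, 31 x 49 x 23 mm; origin at the centre of its underside
- polish_brown: bystander: round shoe polish tin with a brown lid, 70 mm across, 26 mm high; origin at the centre of its underside
Not all that is in view belongs to the job. What is shaped like the spool_a but black is not meant.

How it is judged:
By the outcome, as a careful person would: the job done as asked, in the order asked, and still so for the second after the job is handed in, while the arm keeps its last pose, push and grip.
It also fails if it takes over 72 s, if anything falls off the work surface, if the arm or the gripper's body presses on something with over 40 N, if the wrist force passes 120 N, or if a joint passes its speed limit or range.

ROBOT

A 6-joint arm with a two-finger parallel gripper is mounted at the origin on a cart in front of the work surface, level with it; the furniture and walls round the work are solid. World frame = base frame: x ahead of the robot, y to its left, z up, the work surface at z = 0. Lengths are in m, angles in rad, forces in N, time in s.
With the tool pointing down it reaches from about 0.25 to 0.725 m from the base axis. Payload 4 kg.
Tool frame: the origin (TCP) lies at the very end of the fingers, on their centre line; the grasp point (between the pads) lies 19 mm behind it (robot.pinch_z is the distance from the TCP to the grasp point, in m); z points along the fingers, y is the line along which they close (so a half turn about z gives the same grasp; the last joint's range is limited). The gripper opens to 85 mm and grips with 20 to 120 N. Pads are 22 mm wide; open, the fingers measure 114 mm over their backs; the gripper's body (76 mm by 85 mm) begins 54 mm behind the grasp point. The pads swing forward as they close: fully open they stand 13 mm farther back than shut.
Start: joints at [-1.207, 0.241, 0.005, 1.335, 0, 1.571], TCP at [0.178, -0.467, 0.231] pointing down, gripper open.
Joint ranges: [-2.72, 2.72], [-1.05, 1.87], [-1.09, 1.28], [-1.99, 2.15], [-1.42, 1.44], [-3.14, 3.14]. Speed limits (rad/s): [2.79, 2.79, 3.14, 3.14, 3.14, 3.14].

INTERFACE

Orientations are given as a 3x3 rotation matrix whose columns are the frame's x, y, z axes.
In Python, from cell import robot gives the robot as it stands.
- The arm moves only by the tool drive_tool, never from a script. Its argument "targets" is a list of rows, each an object with "xyz": the shift along the tool's x, y, z in units of 40 mm (1.0 is 40 mm), a list of three; "twist": the turn about the tool's z in rad; "jaw": the closure, from -1 (fully open) to 1 (shut), so that 0 is half open. In form: [{"xyz": [x, y, z], "twist": twist, "jaw": jaw}, ...]. A call has exactly 8 rows; each row is the pose to reach, as a shift and turn from the pose commanded when the call began, along the tool's axes at that moment; what a row does not reach only later rows make up. A row lasts 1/12 s, in which the tool goes at most 41.7 mm and 7.16 degrees, less where a joint would pass 70% of its speed; a pose out of reach is approached as far as the arm can. A call with a gripper value outside its range is refused whole. The fingers move at their own pace and stop on an object; "force" is the grip in N (left out, the last holds). Time passes only in rows, so rows that repeat a pose let the fingers close, or fill a call up. It gives the time, the measured TCP pose, the force, the opening and the grip force at its end, in the units of the state.
- robot.sense(): the state, without advancing time (a new reading comes with each control period).
- robot.grab_frame(name): name is "scene" or "top" or "wrist"; returns the picture (400x640x3 uint8, red, green, blue); there is no depth.
- robot.get_calibration(name): a dict with "K" (3x3 intrinsics, pixels), "k1" (the pictures are not rectified: a ray, as slopes to the right and down, at radius r is drawn at 1 + k1 r^2 times it, then the intrinsics apply), "T" (4x4, takes a point from camera to world coordinates); the wrist camera has in their place "T_tool_cam" (4x4, takes a point from camera to tool coordinates, whose origin is the TCP and whose axes are the flange's). Camera axes: x right, y down, z forward; pixel columns grow to the right and rows downward; lengths in m; the calibration is good to about 2 mm. A picture is of the moment at which its call begins: read the wrist's pose just before it. get_calibration takes no time and is no camera call.
- robot.job_done(): hands the job in; it is judged then, once.
Trained networks look in the newest picture that a camera, given by its name, has taken for a name from the list of things; names that differ only in an ending like _2 or _b are one class to them, and where a whole thing is asked for, a point or a joint stands for the part that bears it (a point fixed in the world has none). Each returns a list of dicts, best first, with "score" (0 to 1); they miss things now and then, are a little off and sometimes report something else, mostly with a low value. They report only what shows in the picture. A call takes as long as a camera call. They do not tell look-alikes from the thing itself.
- robot.find_in(camera, name): "extent" ([left, top, right, bottom] in pixels, round what is visible of it).
- robot.place_of(camera, name): "point" ([column, row] in pixels: a listed point, or the origin of a listed thing).
The state is a dict: "clock": time; "joint_positions": joint angles; "qvel": joint speeds; "effort": joint torques, N m; "ee_pos": TCP position; "tcp_rot": TCP orientation; "ft_force": force on the tool from outside, world axes, zero at the start; "wrist_torque": the same for the moment, N m; "opening": finger opening in m; "gripper_force": force on a finger pad.
Only numpy, scipy, OpenCV 4.12 (cv2) and the standard library are available. Lean on these libraries where they do the work, as an engineer would, in place of code of your own. Each camera call takes 0.05 s, during which the arm holds its last target. There are 200 camera calls.

## Working session

There is one attempt and no reset: what is moved stays moved. The work goes in short steps, Python scripts to look and compute and a tool call to move; the robot and the scene stay as the last step left them, time stands still between calls to the robot, and variables do not carry over. Pictures are saved under pics/ and viewed, at most 10 in all, crops included, and the job is handed in when it is done.

Besides the shell and the picture viewer there is one more tool, called after "Emit:" as name([rows], argument=value, ...), one row to a line, values as JSON. drive_tool: Moves the arm, as the interface text tells. Its arguments: {"type":"object","properties":{"targets":{"type":"array","items":{"type":"object","properties":{"xyz":{"type":"array","items":{"type":"number"}},"twist":{"type":"number"},"jaw":{"type":"number"}}}},"force":{"type":"number"}},"required":["targets"]}

```bash
mkdir -p pics; ls
cat > h.py <<'E'
import numpy as np, cv2
from cell import robot
def save(cam,name):
    im=robot.grab_frame(cam); cv2.imwrite('pics/'+name,im[:,:,::-1]); return im
def cal(cam):
    c=robot.get_calibration(cam)
    if 'T' in c: T=np.array(c['T'])
    else:
        s=robot.sense(); W=np.eye(4); W[:3,:3]=s['tcp_rot']; W[:3,3]=s['ee_pos']; T=W@np.array(c['T_tool_cam'])
    return np.array(c['K']),c['k1'],T
def ray(cam,px):
    K,k1,T=cal(cam)
    u=cv2.undistortPoints(np.array([[px]],float),K,np.array([k1,0,0,0.]))[0,0]
    return T[:3,3],T[:3,:3]@np.array([u[0],u[1],1])
def at_z(cam,px,z):
    o,d=ray(cam,px); return o+d*(z-o[2])/d[2]
def proj(cam,P):
    K,k1,T=cal(cam); q=np.linalg.inv(T)@np.append(P,1)
    r=cv2.projectPoints(q[None,:3],np.zeros(3),np.zeros(3),K,np.array([k1,0,0,0.]))[0]; return r.ravel()
E
python3 - <<'E'
from h import *
np.set_printoptions(precision=4,suppress=True)
s=robot.sense(); print(s['clock'],s['ee_pos'],np.array(s['tcp_rot']),robot.pinch_z,s['opening'])
for cam in('top','scene'):
    save(cam,cam+'0.png'); print(cam,cal(cam)[2][:3,3])
    for n,z in dict(post_top=.15,stop_face=0,mouth=0,balance=.022,guide_arm=0,eye1=.0075,eye3=.0075,spool_a=0,beeswax=0,polish_brown=0).items():
        for r in robot.place_of(cam,n)[:5]: print(cam,n,round(r['score'],2),np.round(r['point']),at_z(cam,r['point'],z))
E
```

```text
pics
0.0 [ 0.1777 -0.4667  0.2304] [[ 0.9345  0.3558 -0.0007]
 [ 0.3558 -0.9345  0.002 ]
 [ 0.     -0.0021 -1.    ]] 0.0187 0.08520820287403333
top [0.2542 0.0771 1.471 ]
top post_top 0.56 [347. 232.] [0.4844 0.0099 0.15  ]
top stop_face 0.77 [329. 239.] [0.4919 0.0579 0.    ]
top mouth 0.72 [278. 243.] [0.4793 0.2123 0.    ]
top balance 0.92 [430. 244.] [ 0.4701 -0.2474  0.022 ]
top guide_arm 0.59 [420. 264.] [ 0.4133 -0.2162  0.    ]
top eye1 0.72 [423. 247.] [ 0.464  -0.229   0.0075]
top eye1 0.68 [430. 223.] [ 0.5366 -0.2546  0.0075]
top eye3 0.72 [423. 247.] [ 0.464  -0.229   0.0075]
top eye3 0.68 [430. 223.] [ 0.5366 -0.2546  0.0075]
top spool_a 0.76 [223. 260.] [0.4291 0.3785 0.    ]
top spool_a 0.76 [248. 190.] [0.6465 0.3083 0.    ]
top spool_a 0.73 [264. 262.] [0.4207 0.2521 0.    ]
top spool_a 0.69 [264. 230.] [0.5196 0.2545 0.    ]
top spool_a 0.56 [219. 237.] [0.5    0.3924 0.    ]
top beeswax 0.59 [311. 200.] [0.6118 0.1111 0.    ]
scene [-0.2115  0.5094  0.7137]
scene post_top 0.6 [353. 209.] [0.4888 0.0145 0.15  ]
scene stop_face 0.93 [340. 265.] [0.4856 0.05   0.    
[... 235 characters left out ...]
m 0.97 [443. 246.] [ 0.4095 -0.217   0.    ]
scene eye1 0.91 [435. 229.] [ 0.4694 -0.2434  0.0075]
scene eye1 0.69 [422. 210.] [ 0.5575 -0.2739  0.0075]
scene eye3 0.91 [435. 229.] [ 0.4694 -0.2434  0.0075]
scene eye3 0.69 [422. 210.] [ 0.5575 -0.2739  0.0075]
scene spool_a 0.93 [274. 311.] [0.4312 0.2544 0.    ]
scene spool_a 0.92 [203. 315.] [0.499  0.3917 0.    ]
scene spool_a 0.91 [253. 284.] [0.533  0.2596 0.    ]
scene spool_a 0.87 [221. 337.] [0.4205 0.38   0.    ]
scene spool_a 0.86 [216. 266.] [0.6412 0.3131 0.    ]
scene beeswax 0.45 [290. 247.] [0.6117 0.1234 0.    ]
scene beeswax 0.37 [340. 263.] [0.4907 0.0491 0.    ]
scene polish_brown 0.81 [356. 210.] [ 0.6639 -0.1186  0.    ]
```

Run:
```python
import cv2
a=cv2.imread('pics/scene0.png')[180:380,160:480]; b=cv2.imread('pics/top0.png')[160:310,190:470]
cv2.imwrite('pics/s1.png',cv2.resize(a,None,fx=2.5,fy=2.5,interpolation=3)); cv2.imwrite('pics/t1.png',cv2.resize(b,None,fx=2.85,fy=2.85,interpolation=3))
```

```text
(no output)
```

View pics/s1.png

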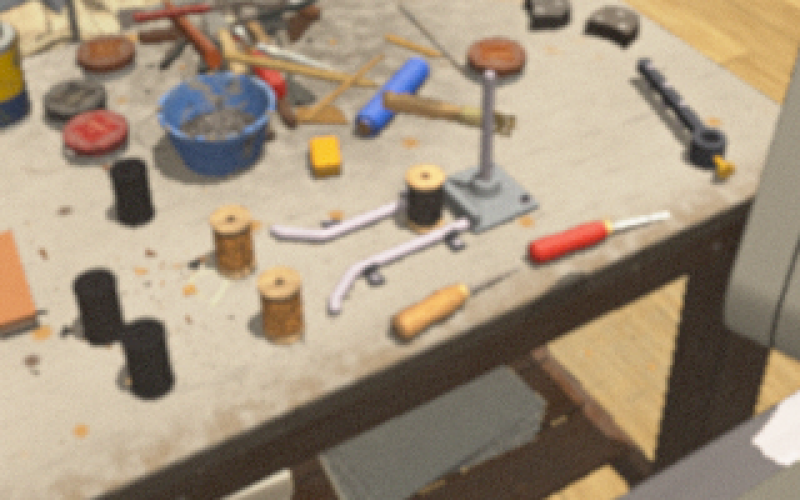

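View pics/t1.png

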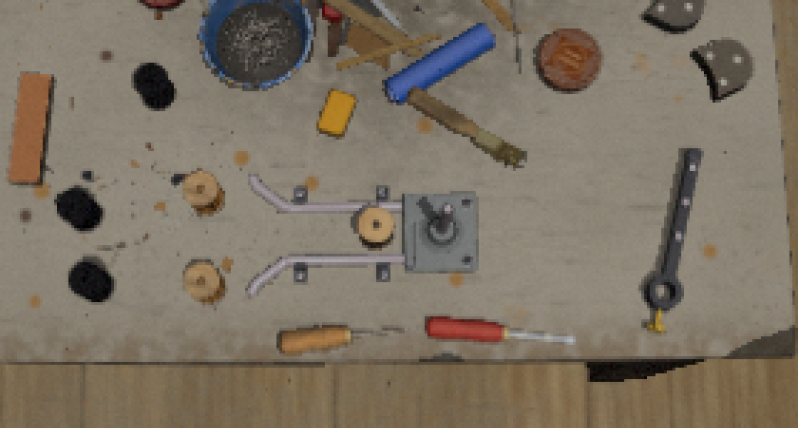

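The scene view shows two wooden spools loose at scene pixels (274,311) and (253,284), in front of the channel's mouth. A third wooden one with dark thread stands in the channel at about (330,258). The black ones at (203,315), (221,337) and (216,266) are look-alikes and not meant, as the spools have wooden flanges. The tin is at (356,205), the wax at (290,243), and the guide arm runs from (443,240) to (418,207).

I'll move to look down on the mouth with the wrist camera.

Emit:
drive_tool([
  {"xyz": [1, -1, -0.8], "twist": -0.12, "jaw": -1},
  {"xyz": [2, -2, -1.2], "twist": -0.24, "jaw": -1},
  {"xyz": [2.7, -2.7, -1.6], "twist": -0.36, "jaw": -1},
  {"xyz": [3.4, -3.4, -2], "twist": -0.48, "jaw": -1},
  {"xyz": [4.1, -4.1, -2.4], "twist": -0.6, "jaw": -1},
  {"xyz": [4.8, -4.8, -2.7], "twist": -0.72, "jaw": -1},
  {"xyz": [5.5, -5.5, -3], "twist": -0.84, "jaw": -1},
  {"xyz": [6.2, -6.2, -3], "twist": -0.96, "jaw": -1},
])

```text
clock: 1.77
ee_pos: [0.3062, -0.1813, 0.3468]
tcp_rot: [[0.24, 0.971, 0.003], [0.971, -0.24, -0.002], [-0.001, 0.003, -1.0]]
ft_force: [1.9, -0.5, -0.6]
opening: 0.0855
gripper_force: 0.0
```

```bash
cat >> h.py <<'E'
def go(x,y,z,head):
    "units for drive_tool to reach world TCP pose, tool x heading in deg"
    s=robot.sense(); R=np.array(s['tcp_rot']); d=R.T@(np.array([x,y,z])-s['ee_pos'])
    h=np.degrees(np.arctan2(R[1,0],R[0,0])); t=-((head-h+180)%360-180)
    print('t',round(s['clock'],2),'at',np.round(s['ee_pos'],4),'head',round(h,2),'| units',np.round(d/.04,3),'twist',round(np.radians(t),4))
E
python3 -c "
from h import *
go(.476,.2,.35,90); print(robot.sense()['joint_positions'])"
```

```text
t 1.77 at [ 0.3062 -0.1813  0.3468] head 76.12 | units [10.273  1.835 -0.085] twist -0.2422
[-5.34616793e-01 -7.42490961e-02 -4.60794975e-02  1.59546254e+00
 -1.19919325e-06  1.27838182e+00]
```

Emit:
drive_tool([
  {"xyz": [1, 0.2, 0], "twist": -0.1, "jaw": -1},
  {"xyz": [2, 0.4, 0], "twist": -0.2, "jaw": -1},
  {"xyz": [3, 0.6, 0], "twist": -0.25, "jaw": -1},
  {"xyz": [4, 0.8, 0], "twist": -0.25, "jaw": -1},
  {"xyz": [5, 1.0, 0], "twist": -0.25, "jaw": -1},
  {"xyz": [6, 1.2, 0], "twist": -0.25, "jaw": -1},
  {"xyz": [7, 1.4, 0], "twist": -0.25, "jaw": -1},
  {"xyz": [7, 1.6, 0], "twist": -0.25, "jaw": -1},
])

```text
clock: 2.43
ee_pos: [0.4375, 0.0794, 0.3443]
tcp_rot: [[-0.012, 1.0, 0.0], [1.0, 0.012, 0.003], [0.003, 0.0, -1.0]]
ft_force: [1.0, -0.5, 0.5]
opening: 0.0853
gripper_force: 0.0
```

Run:
```python
from h import *
np.set_printoptions(precision=4,suppress=True)
go(.476,.2,.35,90); save('wrist','w1.png'); print(robot.sense()['qvel'])
print(cal('wrist')[2][:3])
for n,z in dict(post_top=.15,stop_face=0,mouth=0,spool_a=0).items():
    for r in robot.place_of('wrist',n)[:5]: print(n,round(r['score'],2),np.round(r['point']),at_z('wrist',r['point'],z))
    if n=='spool_a':
        for r in robot.find_in('wrist',n)[:5]: print(r['score'],r['extent'])
```

```text
t 2.43 at [0.4375 0.0794 0.3443] head 90.7 | units [ 3.003  1.    -0.135] twist 0.0122
[-0.0744 -0.0437 -0.0531  0.0269 -0.0202 -0.0052]
[[ 0.9999  0.0099  0.0019  0.4385]
 [ 0.01   -0.9503 -0.3111  0.1562]
 [-0.0013  0.3111 -0.9504  0.4868]]
post_top 0.81 [357. 229.] [0.486  0.0035 0.15  ]
stop_face 0.63 [346. 173.] [0.4821 0.0436 0.    ]
spool_a 0.94 [348. 158.] [0.4848 0.0699 0.    ]
spool_a 0.73 [317.  44.] [0.4302 0.2497 0.    ]
spool_a 0.67 [378.  44.] [0.526  0.2496 0.    ]
spool_a 0.62 [453.   5.] [ 0.6382  0.3062 -0.    ]
0.98 [303.4, 22.9, 327.2, 58.2]
0.97 [337.2, 145.2, 364.0, 172.6]
0.77 [366.8, 19.8, 400.6, 57.6]
0.66 [443.4, 0.0, 485.6, 17.3]
```

View pics/w1.png

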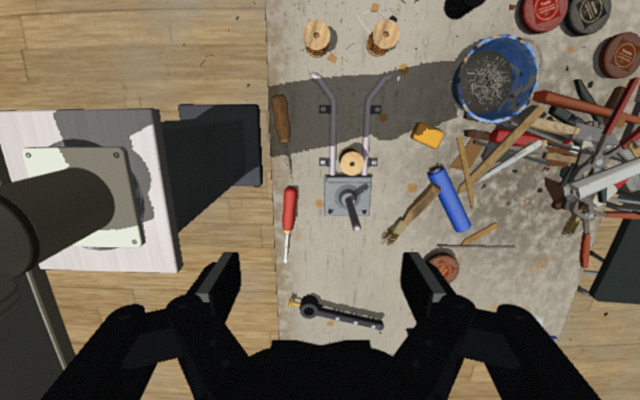

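The wrist view shows the two wooden spools at (317,40) and (383,38), and one in the channel at (351,162). The rails run at columns of about 333 and 368. I'll get the channel's line from the rails, and go on to the left spool.

```bash
python3 - <<'E'
from h import *
np.set_printoptions(precision=4,suppress=True)
im=cv2.imread('pics/w1.png').astype(float)
m=im[:,:,2]+im[:,:,0]-1.0*im[:,:,1]  # purple-ish
g=cv2.GaussianBlur(im.mean(2),(1,5),0) if 0 else cv2.blur(im.mean(2),(1,3))
for r in (103,115,122,130,138,146,154):
    print(r,g[r,324:344].astype(int),g[r,358:380].astype(int))
E
python3 - <<'E'
import cv2
b=cv2.imread('pics/w1.png')[60:240,290:420]
cv2.imwrite('pics/w1c.png',cv2.resize(b,None,fx=3.3,fy=3.3,interpolation=2))
E
```

```text
103 [ 81  83  82  81  80  73  74  89 100 106 101  92  82  79  82  83  84  84
  84  86] [ 85  87  84  84  83  79  70  78  89 100 104 101  92  82  80  83  84  87
  85  86  85  82]
115 [ 84  83  86  84  78  68  73  89  99 106 100  90  82  82  83  84  85  83
  79  81] [ 84  85  86  87  81  71  72  85  96 103 102  93  81  73  78  83  81  82
  77  78  73  64]
122 [ 84  85  84  84  82  74  78  91  99 106  99  90  81  83  82  85  85  82
  83  83] [ 79  78  83  87  77  68  77  90 100 105  99  90  84  85  87  86  86  83
  81  82  82  80]
130 [ 84  85  84  84  78  69  76  92 101 106  99  86  78  83  84  83  81  82
  84  84] [ 71  76  84  86  76  68  80  95 102 102  96  84  80  84  85  85  84  83
  82  82  83  85]
138 [ 83  84  84  83  79  72  82  92 101 105  96  85  76  83  84  84  83  81
  81  83] [149 156 164 156 132 140 172 195 201 182 161 149 163 171 170 165 161 159
 142 111  95  86]
146 [109 108 115 133 129 116 136 161 177 167 147 123 112 161 173 171 169 168
 170 164] [ 84  82  82  76  85 138 191 221 207 177 140 127 159 167 166 164 162 162
 162 163 163 164]
154 [170 169 170 169 159 145 173 203 220 200 168 124 110 153 143 109  68  29
  29  58] [153 137 121  93  73  81  95 100 112 129 144 164 166 166 163 164 157 151
 151 153 152 157]
```

View pics/w1c.png

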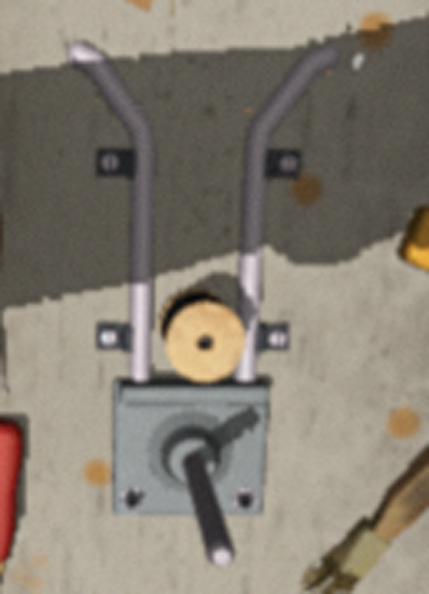

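Run:
```python
from h import *
np.set_printoptions(precision=4,suppress=True)
for p in [(333,103),(332.8,115),(332.8,122),(332.5,130),(332.2,146),(332,154),(367.8,103),(367.2,115),(366.8,122),(366.3,130),(365.4,146)]: print(p,at_z('wrist',p,.008))
print('flare',at_z('wrist',(333,98),.006),at_z('wrist',(367,98),.006))
print('ends',at_z('wrist',(314,75),.006),at_z('wrist',(391,75),.006))
print('post',at_z('wrist',(357.3,228.2),.15), 'stop top edge', at_z('wrist',(327,175),.024),at_z('wrist',(371,175),.024))
print('spool top',at_z('wrist',(352,163.5),.058),at_z('wrist',(320.5,32.5),.058),at_z('wrist',(386,30),.058))
```

```text
(333, 103) [0.4565 0.1605 0.008 ]
(332.8, 115) [0.4565 0.1417 0.008 ]
(332.8, 122) [0.4566 0.1305 0.008 ]
(332.5, 130) [0.4563 0.1175 0.008 ]
(332.2, 146) [0.4561 0.0909 0.008 ]
(332, 154) [0.456  0.0773 0.008 ]
(367.8, 103) [0.5132 0.1607 0.008 ]
(367.2, 115) [0.5132 0.1419 0.008 ]
(366.8, 122) [0.5131 0.1307 0.008 ]
(366.3, 130) [0.5129 0.1177 0.008 ]
(365.4, 146) [0.5126 0.0911 0.008 ]
flare [0.4565 0.1683 0.006 ] [0.5119 0.1685 0.006 ]
ends [0.4258 0.2031 0.006 ] [0.5486 0.2037 0.006 ]
post [0.4849 0.0019 0.15  ] stop top edge [0.4473 0.0442 0.024 ] [0.522  0.0443 0.024 ]
spool top [0.4852 0.0704 0.058 ] [0.4361 0.252  0.058 ] [0.5258 0.2556 0.058 ]
```

Emit:
drive_tool([
  {"xyz": [1, 0, 0], "twist": 0.01, "jaw": -1},
  {"xyz": [2, 0, 0.5], "twist": 0.01, "jaw": -1},
  {"xyz": [3, -0.1, 1], "twist": 0.01, "jaw": -1},
  {"xyz": [4, -0.2, 1.7], "twist": 0.01, "jaw": -1},
  {"xyz": [4.28, -0.2, 2.5], "twist": 0.01, "jaw": -1},
  {"xyz": [4.28, -0.2, 3.3], "twist": 0.01, "jaw": -1},
  {"xyz": [4.28, -0.2, 4], "twist": 0.01, "jaw": -1},
  {"xyz": [4.28, -0.2, 4], "twist": 0.01, "jaw": -1},
])

```text
clock: 3.4
ee_pos: [0.4237, 0.2412, 0.1794]
tcp_rot: [[0.008, 1.0, -0.01], [1.0, -0.009, -0.006], [-0.006, -0.01, -1.0]]
ft_force: [-0.8, -0.5, 0.0]
opening: 0.0853
gripper_force: 0.0
```

Run:
```python
from h import *
np.set_printoptions(precision=4,suppress=True)
go(.43,.25,.02,90); save('wrist','w2.png')
for r in robot.place_of('wrist','spool_a')[:5]: print(round(r['score'],2),np.round(r['point']),at_z('wrist',r['point'],0))
for r in robot.find_in('wrist','spool_a')[:5]: e=r['extent'];print(round(r['score'],2),np.round(e))
```

```text
t 3.4 at [0.4237 0.2412 0.1794] head 89.51 | units [0.246 0.197 3.982] twist -0.0085
0.67 [369. 292.] [0.4934 0.0807 0.    ]
0.65 [327. 164.] [0.4362 0.2601 0.    ]
0.63 [404.  33.] [0.5171 0.3984 0.    ]
0.6 [407. 164.] [0.5314 0.2589 0.    ]
0.6 [330.  50.] [0.4394 0.382  0.    ]
0.88 [392. 148. 449. 192.]
0.83 [500.  91. 578. 132.]
0.78 [308.  14. 351.  75.]
0.74 [356. 281. 392. 334.]
0.62 [307. 149. 347. 197.]
```

View pics/w2.png

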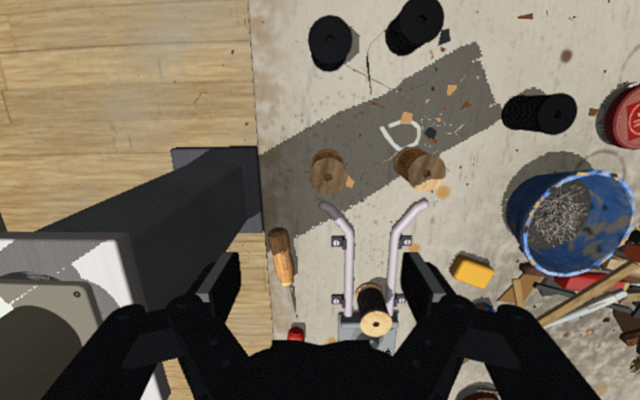

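Run:
```python
from h import *
np.set_printoptions(precision=4,suppress=True)
go(.43,.25,.02,90); im=save('wrist','w3.png')
old=cv2.imread('pics/w2.png')[:,:,::-1]; print('diff',np.abs(im.astype(int)-old).mean())
for p in [(328.5,177),(425,173),(376,324)]: print(at_z('wrist',p,.058))
for r in robot.place_of('wrist','spool_a')[:5]: print(round(r['score'],2),np.round(r['point']),at_z('wrist',r['point'],0))
x=im[140:205,295:455]; cv2.imwrite('pics/w3c.png',cv2.resize(x[:,:,::-1],None,fx=5,fy=5,interpolation=2))
```

```text
t 3.55 at [0.4286 0.2437 0.1867] head 89.48 | units [0.154 0.026 4.169] twist -0.0091
diff 15.664114583333333
[0.4388 0.2591 0.058 ]
[0.5353 0.2624 0.058 ]
[0.4964 0.0765 0.058 ]
0.97 [323. 167.] [0.434  0.2578 0.    ]
0.9 [502. 111.] [0.6414 0.3219 0.    ]
0.85 [399. 165.] [0.5256 0.2594 0.    ]
0.75 [323.  58.] [0.4349 0.3768 0.    ]
0.71 [361. 293.] [0.4866 0.0794 0.    ]
```

View pics/w3c.png

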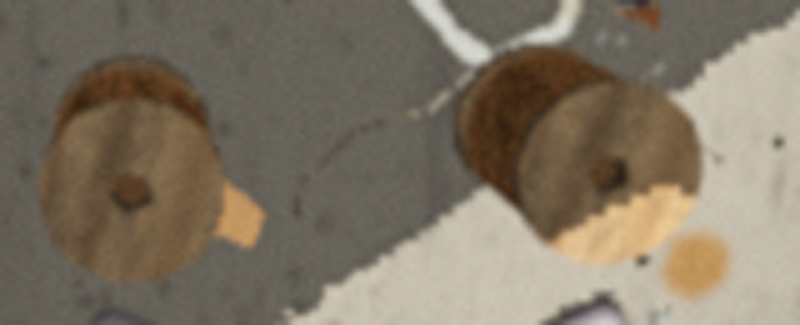

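Run:
```python
from h import *
np.set_printoptions(precision=4,suppress=True)
for p in [(321.2,178),(417,174.6)]: print(at_z('wrist',p,.058))
im=cv2.imread('pics/w3.png'); 
for p in [(341,262),(396,262)]: pass
g=im.mean(2)
for r in (255,275): print(r,g[r,330:365].astype(int),g[r,378:412].astype(int))
go(.432,.253,.022,90)
```

```text
[0.4319 0.2584 0.058 ]
[0.5279 0.2611 0.058 ]
255 [187 183 188 187 183 186 186 175 150 157 186 208 216 217 211 196 167 126
 126 173 187 186 185 187 181 180 185 184 186 184 183 184 176 167 170] [190 188 179 149 140 172 197 209 217 218 205 187 167 173 187 190 188 187
 186 180 178 176 184 181 134  54   2   1   6   2   7  17  34  51]
275 [182 185 183 185 182 184 185 176 151 163 190 208 215 215 209 189 158 135
 172 186 186 188 187 181 176 183 185 186 184 187 187 186 187 185 185] [186 166 141 151 181 202 214 216 213 201 177 175 179 185 184 182 184 185
 185 182 184 178 124  44   0   8   4  10   6  11   8   8   4   4]
t 3.65 at [0.4295 0.2444 0.1878] head 89.5 | units [0.205 0.042 4.145] twist -0.0088
```

Emit:
drive_tool([
  {"xyz": [0.29, 0.05, 1], "twist": -0.009, "jaw": -1},
  {"xyz": [0.29, 0.05, 2], "twist": -0.009, "jaw": -1},
  {"xyz": [0.29, 0.05, 3], "twist": -0.009, "jaw": -1},
  {"xyz": [0.29, 0.05, 3.8], "twist": -0.009, "jaw": -1},
  {"xyz": [0.29, 0.05, 4.1], "twist": -0.009, "jaw": -1},
  {"xyz": [0.29, 0.05, 4.1], "twist": -0.009, "jaw": -0.3},
  {"xyz": [0.29, 0.05, 4.1], "twist": -0.009, "jaw": -0.1},
  {"xyz": [0.29, 0.05, 4.1], "twist": -0.009, "jaw": 0},
], force=20)

```text
clock: 4.32
ee_pos: [0.432, 0.257, 0.0233]
tcp_rot: [[-0.001, 1.0, 0.004], [1.0, 0.001, 0.003], [0.003, 0.004, -1.0]]
ft_force: [0.2, 0.1, 0.2]
opening: 0.0517
gripper_force: 0.0
```

Emit:
drive_tool([
  {"xyz": [0, 0, 0], "twist": 0, "jaw": 0.3},
  {"xyz": [0, 0, 0], "twist": 0, "jaw": 0.3},
  {"xyz": [0, 0, 0], "twist": 0, "jaw": 0.3},
  {"xyz": [0, 0, 0], "twist": 0, "jaw": 0.3},
  {"xyz": [0, 0, 0], "twist": 0, "jaw": 0.3},
  {"xyz": [0, 0, 0], "twist": 0, "jaw": 0.3},
  {"xyz": [0, 0, 0], "twist": 0, "jaw": 0.3},
  {"xyz": [0, 0, 0], "twist": 0, "jaw": 0.3},
])

```text
clock: 4.98
ee_pos: [0.4317, 0.2571, 0.0234]
tcp_rot: [[-0.002, 1.0, 0.005], [1.0, 0.002, 0.003], [0.003, 0.005, -1.0]]
ft_force: [-1.2, -0.7, 6.5]
opening: 0.0373
gripper_force: 20.2
```

Run:
```python
from h import *
go(.4848,.256,.022,90); save('wrist','w4.png')
```

```text
t 4.98 at [0.4317 0.2571 0.0234] head 90.11 | units [-0.029  1.327  0.042] twist 0.002
```

View pics/w4.png

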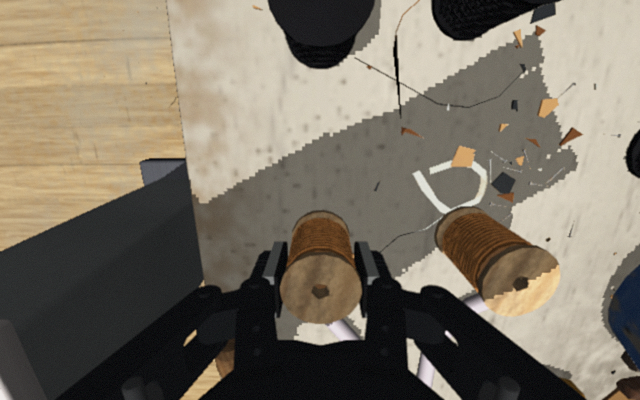

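The left spool is held between the pads, upright, at (320,270). Now I'll slide it around to the channel.

Emit:
drive_tool([
  {"xyz": [-0.35, 0.35, 0], "twist": 0, "jaw": 0.3},
  {"xyz": [-0.7, 0.7, 0], "twist": 0, "jaw": 0.3},
  {"xyz": [-1.05, 1.05, 0], "twist": 0, "jaw": 0.3},
  {"xyz": [-1.3, 1.33, 0], "twist": 0, "jaw": 0.3},
  {"xyz": [-1.6, 1.33, 0], "twist": 0, "jaw": 0.3},
  {"xyz": [-2, 1.33, 0], "twist": 0, "jaw": 0.3},
  {"xyz": [-2.4, 1.33, 0], "twist": 0, "jaw": 0.3},
  {"xyz": [-2.4, 1.33, 0], "twist": 0, "jaw": 0.3},
])

```text
clock: 5.7
ee_pos: [0.4853, 0.1588, 0.0234]
tcp_rot: [[0.0, 1.0, 0.006], [1.0, -0.0, 0.001], [0.001, 0.006, -1.0]]
ft_force: [0.2, -3.3, 9.2]
opening: 0.0372
gripper_force: 21.0
```

Run:
```python
from h import *
go(.4846,.115,.022,90); save('wrist','w5.png')
```

```text
t 5.7 at [0.4853 0.1588 0.0234] head 89.99 | units [-1.094 -0.017  0.035] twist -0.0002
```

View pics/w5.png

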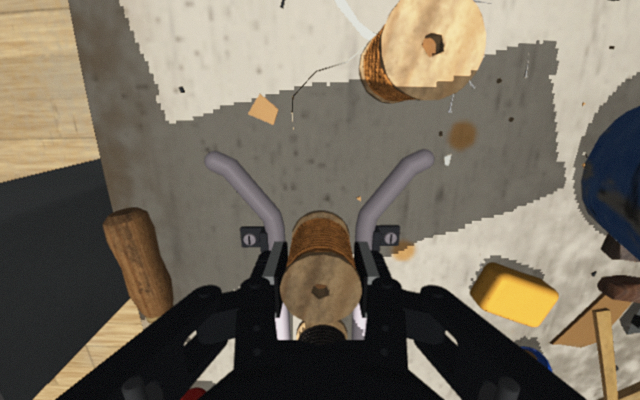

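Emit:
drive_tool([
  {"xyz": [-0.3, 0, 0], "twist": 0, "jaw": 0.3},
  {"xyz": [-0.6, 0, 0], "twist": 0, "jaw": 0.3},
  {"xyz": [-0.9, 0, 0], "twist": 0, "jaw": 0.3},
  {"xyz": [-1.1, 0, 0], "twist": 0, "jaw": 0.3},
  {"xyz": [-1.2, 0, 0], "twist": 0, "jaw": 0.3},
  {"xyz": [-1.3, 0, 0], "twist": 0, "jaw": 0.3},
  {"xyz": [-1.35, 0, 0], "twist": 0, "jaw": 0.3},
  {"xyz": [-1.35, 0, 0], "twist": 0, "jaw": 0.3},
])

```text
clock: 6.42
ee_pos: [0.4853, 0.1071, 0.0234]
tcp_rot: [[-0.002, 1.0, 0.006], [1.0, 0.002, 0.003], [0.003, 0.006, -1.0]]
ft_force: [0.1, 2.5, 8.0]
opening: 0.0373
gripper_force: 21.0
```

Emit:
drive_tool([
  {"xyz": [-0.02, 0, 0], "twist": 0, "jaw": 0.3},
  {"xyz": [-0.04, 0, 0], "twist": 0, "jaw": 0.3},
  {"xyz": [-0.06, 0, 0], "twist": 0, "jaw": 0.3},
  {"xyz": [-0.08, 0, 0], "twist": 0, "jaw": 0.3},
  {"xyz": [-0.1, 0, 0], "twist": 0, "jaw": 0.3},
  {"xyz": [-0.1, 0, 0], "twist": 0, "jaw": 0.3},
  {"xyz": [-0.1, 0, 0], "twist": 0, "jaw": 0.3},
  {"xyz": [-0.1, 0, 0], "twist": 0, "jaw": 0.3},
])

```text
clock: 7.08
ee_pos: [0.4853, 0.1068, 0.0235]
tcp_rot: [[-0.005, 1.0, 0.005], [1.0, 0.005, 0.01], [0.01, 0.005, -1.0]]
ft_force: [-0.1, 11.4, 6.5]
opening: 0.0376
gripper_force: 20.9
```

Emit:
drive_tool([
  {"xyz": [0.12, 0, 0], "twist": 0, "jaw": 0.3},
  {"xyz": [0.12, 0, 0], "twist": 0, "jaw": -0.2},
  {"xyz": [0.12, 0, 0], "twist": 0, "jaw": -0.7},
  {"xyz": [0.12, 0, 0], "twist": 0, "jaw": -1},
  {"xyz": [0.12, 0, 0], "twist": 0, "jaw": -1},
  {"xyz": [0.12, 0, -0.6], "twist": 0, "jaw": -1},
  {"xyz": [0.12, 0, -1.4], "twist": 0, "jaw": -1},
  {"xyz": [0.12, 0, -2.2], "twist": 0, "jaw": -1},
])

```text
clock: 7.75
ee_pos: [0.4816, 0.1063, 0.1087]
tcp_rot: [[-0.002, 1.0, -0.004], [1.0, 0.002, -0.001], [-0.001, -0.004, -1.0]]
ft_force: [1.3, 0.3, 0.2]
opening: 0.0851
gripper_force: 0.0
```

Emit:
drive_tool([
  {"xyz": [0.8, 0, 0], "twist": 0, "jaw": -1},
  {"xyz": [1.6, 0.2, 0], "twist": 0, "jaw": -1},
  {"xyz": [2.4, 0.6, 0], "twist": 0, "jaw": -1},
  {"xyz": [3.2, 1, 0], "twist": 0, "jaw": -1},
  {"xyz": [3.83, 1.06, 0], "twist": 0, "jaw": -1},
  {"xyz": [3.83, 1.06, 0], "twist": 0, "jaw": -1},
  {"xyz": [3.83, 1.06, 0], "twist": 0, "jaw": -1},
  {"xyz": [3.83, 1.06, 0], "twist": 0, "jaw": -1},
])

```text
clock: 8.42
ee_pos: [0.5245, 0.2593, 0.1082]
tcp_rot: [[-0.002, 1.0, -0.002], [1.0, 0.002, -0.001], [-0.001, -0.002, -1.0]]
ft_force: [0.7, -0.9, 0.5]
opening: 0.0856
gripper_force: 0.0
```

Run:
```python
from h import *
np.set_printoptions(precision=4,suppress=True)
save('wrist','w6.png')
for r in robot.place_of('wrist','spool_a')[:5]: print(round(r['score'],2),np.round(r['point']),at_z('wrist',r['point'],0))
for n,z in (('spool_a',0),('stop_face',0),('post_top',.15)):
  robot.grab_frame('scene')
  for r in robot.place_of('scene',n)[:5]: print(n,round(r['score'],2),np.round(r['point']),at_z('scene',r['point'],z))
go(.526,.258,.022,90)
```

```text
0.89 [319. 196.] [0.524 0.26  0.   ]
0.81 [286. 327.] [0.4864 0.1063 0.    ]
0.81 [302.  38.] [0.5104 0.3932 0.    ]
0.68 [209.  60.] [0.4335 0.3773 0.    ]
spool_a 0.95 [216. 267.] [0.6373 0.3147 0.    ]
spool_a 0.85 [252. 284.] [0.5339 0.2625 0.    ]
spool_a 0.73 [208. 314.] [0.4984 0.3822 0.    ]
spool_a 0.7 [332. 270.] [0.4801 0.077  0.    ]
spool_a 0.69 [322. 273.] [0.4819 0.1049 0.    ]
stop_face 0.82 [341. 264.] [0.4884 0.0459 0.    ]
post_top 0.59 [355. 209.] [0.4852 0.0134 0.15  ]
t 8.82 at [0.5254 0.2596 0.1091] head 90.06 | units [-0.039  0.016  2.179] twist 0.0011
```

View pics/w6.png

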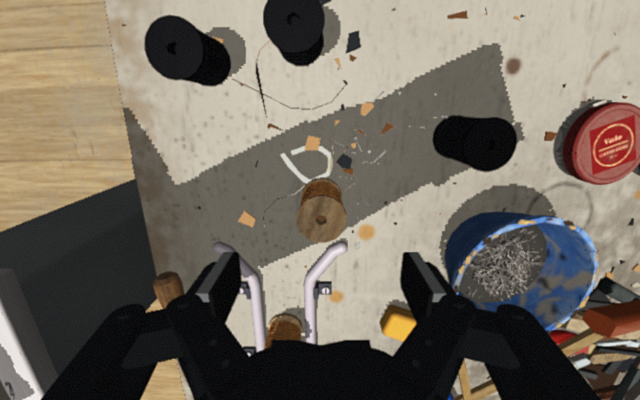

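Spool 2 stands right below the open fingers at (321,217), and the first pushed spool is in the channel at (286,330). Now I'll grip lightly and slide it.

Emit:
drive_tool([
  {"xyz": [0, 0.02, 0.8], "twist": 0, "jaw": -1},
  {"xyz": [0, 0.02, 1.6], "twist": 0, "jaw": -1},
  {"xyz": [0, 0.02, 2.15], "twist": 0, "jaw": -1},
  {"xyz": [0, 0.02, 2.15], "twist": 0, "jaw": -0.6},
  {"xyz": [0, 0.02, 2.15], "twist": 0, "jaw": -0.3},
  {"xyz": [0, 0.02, 2.15], "twist": 0, "jaw": 0},
  {"xyz": [0, 0.02, 2.15], "twist": 0, "jaw": 0.3},
  {"xyz": [0, 0.02, 2.15], "twist": 0, "jaw": 0.3},
], force=20)

```text
clock: 9.48
ee_pos: [0.5278, 0.261, 0.0252]
tcp_rot: [[-0.002, 1.0, 0.004], [1.0, 0.002, 0.002], [0.002, 0.004, -1.0]]
ft_force: [0.5, 0.5, 2.7]
opening: 0.0373
gripper_force: 20.4
```

Emit:
drive_tool([
  {"xyz": [0, 0, 0], "twist": 0, "jaw": 0.3},
  {"xyz": [0, 0, 0], "twist": 0, "jaw": 0.3},
  {"xyz": [-0.35, -0.3, 0], "twist": 0, "jaw": 0.3},
  {"xyz": [-0.7, -0.6, 0], "twist": 0, "jaw": 0.3},
  {"xyz": [-1.05, -0.9, 0], "twist": 0, "jaw": 0.3},
  {"xyz": [-1.3, -1.02, 0], "twist": 0, "jaw": 0.3},
  {"xyz": [-1.6, -1.02, 0], "twist": 0, "jaw": 0.3},
  {"xyz": [-1.6, -1.02, 0], "twist": 0, "jaw": 0.3},
])

```text
clock: 10.15
ee_pos: [0.4865, 0.1955, 0.0252]
tcp_rot: [[-0.001, 1.0, 0.004], [1.0, 0.001, 0.002], [0.002, 0.004, -1.0]]
ft_force: [-0.8, -2.0, 9.0]
opening: 0.0376
gripper_force: 21.2
```

Run:
```python
from h import *
go(.4850,.150,.0225,90); s=robot.sense(); print(s['opening'],s['gripper_force'],s['ft_force'])
```

```text
t 10.15 at [0.4865 0.1955 0.0252] head 90.05 | units [-1.138 -0.039  0.065] twist 0.0009
0.03762683535044776 21.193968951702118 [-0.81801685 -1.99345334  9.04950213]
```

Emit:
drive_tool([
  {"xyz": [-0.3, -0.03, 0], "twist": 0, "jaw": 0.3},
  {"xyz": [-0.6, -0.03, 0], "twist": 0, "jaw": 0.3},
  {"xyz": [-0.85, -0.03, 0], "twist": 0, "jaw": 0.3},
  {"xyz": [-1.05, -0.03, 0], "twist": 0, "jaw": 0.3},
  {"xyz": [-1.15, -0.03, 0], "twist": 0, "jaw": 0.3},
  {"xyz": [-1.22, -0.03, 0], "twist": 0, "jaw": 0.3},
  {"xyz": [-1.27, -0.03, 0], "twist": 0, "jaw": 0.3},
  {"xyz": [-1.3, -0.03, 0], "twist": 0, "jaw": 0.3},
])

```text
clock: 10.82
ee_pos: [0.4866, 0.1458, 0.0252]
tcp_rot: [[-0.002, 1.0, 0.005], [1.0, 0.002, 0.004], [0.004, 0.005, -1.0]]
ft_force: [0.7, 3.8, 5.8]
opening: 0.0376
gripper_force: 21.0
```

Emit:
drive_tool([
  {"xyz": [-0.02, 0, 0], "twist": 0, "jaw": 0.3},
  {"xyz": [-0.04, 0, 0], "twist": 0, "jaw": 0.3},
  {"xyz": [-0.06, 0, 0], "twist": 0, "jaw": 0.3},
  {"xyz": [-0.06, 0, 0], "twist": 0, "jaw": 0.3},
  {"xyz": [-0.06, 0, 0], "twist": 0, "jaw": 0.3},
  {"xyz": [-0.06, 0, 0], "twist": 0, "jaw": 0.3},
  {"xyz": [-0.06, 0, 0], "twist": 0, "jaw": 0.3},
  {"xyz": [-0.06, 0, 0], "twist": 0, "jaw": 0.3},
])

```text
clock: 11.48
ee_pos: [0.4866, 0.1456, 0.0253]
tcp_rot: [[-0.004, 1.0, 0.005], [1.0, 0.004, 0.008], [0.008, 0.005, -1.0]]
ft_force: [-0.2, 9.2, 6.2]
opening: 0.0374
gripper_force: 20.9
```

Emit:
drive_tool([
  {"xyz": [0.1, 0, 0], "twist": 0, "jaw": 0.3},
  {"xyz": [0.1, 0, 0], "twist": 0, "jaw": -0.2},
  {"xyz": [0.1, 0, 0], "twist": 0, "jaw": -0.6},
  {"xyz": [0.1, 0, 0], "twist": 0, "jaw": -0.8},
  {"xyz": [0.1, 0, -0.5], "twist": 0, "jaw": -0.8},
  {"xyz": [0.1, 0, -1.3], "twist": 0, "jaw": -0.8},
  {"xyz": [0.6, 0, -1.6], "twist": 0, "jaw": -0.5},
  {"xyz": [1.5, 0, -1.6], "twist": 0, "jaw": 0.5},
])

```text
clock: 12.15
ee_pos: [0.4864, 0.2001, 0.0903]
tcp_rot: [[0.004, 1.0, 0.005], [1.0, -0.004, 0.001], [0.001, 0.005, -1.0]]
ft_force: [0.6, 0.3, 0.3]
opening: 0.0544
gripper_force: 0.0
```

Emit:
drive_tool([
  {"xyz": [0.2, 0, 0], "twist": 0, "jaw": 1},
  {"xyz": [0.2, 0, 0], "twist": 0, "jaw": 1},
  {"xyz": [0.2, 0, 0.5], "twist": 0, "jaw": 1},
  {"xyz": [0.2, 0, 1.2], "twist": 0, "jaw": 1},
  {"xyz": [0.2, 0, 1.65], "twist": 0, "jaw": 1},
  {"xyz": [0.2, 0, 1.65], "twist": 0, "jaw": 1},
  {"xyz": [0, 0, 1.65], "twist": 0, "jaw": 1},
  {"xyz": [-0.3, 0, 1.65], "twist": 0, "jaw": 1},
])

```text
clock: 12.82
ee_pos: [0.4847, 0.1892, 0.0214]
tcp_rot: [[-0.003, 1.0, 0.001], [1.0, 0.003, 0.0], [0.0, 0.001, -1.0]]
ft_force: [0.6, -0.6, 0.8]
opening: -0.0002
gripper_force: 0.0
```

Emit:
drive_tool([
  {"xyz": [-0.1, 0, 0], "twist": 0, "jaw": 1},
  {"xyz": [-0.2, 0, 0], "twist": 0, "jaw": 1},
  {"xyz": [-0.3, 0, 0], "twist": 0, "jaw": 1},
  {"xyz": [-0.36, 0, 0], "twist": 0, "jaw": 1},
  {"xyz": [-0.42, 0, 0], "twist": 0, "jaw": 1},
  {"xyz": [-0.46, 0, 0], "twist": 0, "jaw": 1},
  {"xyz": [-0.48, 0, 0], "twist": 0, "jaw": 1},
  {"xyz": [-0.5, 0, 0], "twist": 0, "jaw": 1},
])

```text
clock: 13.48
ee_pos: [0.4864, 0.1748, 0.0228]
tcp_rot: [[-0.005, 1.0, 0.004], [1.0, 0.005, 0.011], [0.011, 0.004, -1.0]]
ft_force: [-0.2, 13.7, 3.2]
opening: -0.0005
gripper_force: 7.1
```

The row is firm against the stop (13 N). Next I'll rise, go over to the guide arm, and turn towards a heading of about 168°, so the camera sits on the collar side.

Emit:
drive_tool([
  {"xyz": [0.3, 0, 0], "twist": 0, "jaw": 1},
  {"xyz": [0.4, 0, -1], "twist": 0, "jaw": 0.5},
  {"xyz": [0.4, 0, -2], "twist": 0, "jaw": -0.3},
  {"xyz": [0.4, 0, -3], "twist": -0.12, "jaw": -0.3},
  {"xyz": [0.1, 0, -4], "twist": -0.24, "jaw": -0.3},
  {"xyz": [-0.5, -0.1, -4.8], "twist": -0.36, "jaw": -0.3},
  {"xyz": [-1.3, -0.2, -5.2], "twist": -0.48, "jaw": -0.3},
  {"xyz": [-2.2, -0.3, -5.5], "twist": -0.6, "jaw": -0.3},
])

```text
clock: 14.15
ee_pos: [0.4735, 0.083, 0.2435]
tcp_rot: [[-0.569, 0.822, 0.005], [0.822, 0.569, 0.0], [-0.003, 0.004, -1.0]]
ft_force: [0.7, -0.3, 0.1]
opening: 0.0551
gripper_force: 0.0
```

Run:
```python
from h import *
np.set_printoptions(precision=4,suppress=True)
for cam in ('top','scene'):
  robot.grab_frame(cam)
  for n,z in (('guide_arm',0),('balance',.022),('eye3',.0075),('spool_a',0)):
    for r in robot.place_of(cam,n)[:6]: print(cam,n,round(r['score'],2),np.round(r['point']),at_z(cam,r['point'],z))
for p in [(422.6,262.5),(432.5,213.3)]: print(at_z('top',p,.03))
go(.45,-.22,.25,168)
```

```text
top guide_arm 0.82 [423. 267.] [ 0.4029 -0.2259  0.    ]
top balance 0.67 [429. 247.] [ 0.4593 -0.2423  0.022 ]
top eye3 0.65 [432. 220.] [ 0.5443 -0.2588  0.0075]
top spool_a 0.76 [221. 260.] [0.427 0.383 0.   ]
top spool_a 0.67 [218. 237.] [0.4994 0.3945 0.    ]
top spool_a 0.57 [302. 242.] [0.4823 0.1389 0.    ]
top spool_a 0.53 [248. 191.] [0.6443 0.3088 0.    ]
scene guide_arm 0.64 [444. 243.] [ 0.4159 -0.2284  0.    ]
scene balance 0.72 [434. 230.] [ 0.4518 -0.2235  0.022 ]
scene balance 0.67 [422. 211.] [ 0.5367 -0.2534  0.022 ]
scene eye3 0.84 [432. 227.] [ 0.4776 -0.2415  0.0075]
scene eye3 0.55 [422. 210.] [ 0.5562 -0.275   0.0075]
scene spool_a 0.92 [320. 274.] [0.4823 0.1082 0.    ]
scene spool_a 0.72 [331. 268.] [0.4863 0.0774 0.    ]
scene spool_a 0.7 [220. 336.] [0.4258 0.3806 0.    ]
scene spool_a 0.69 [203. 317.] [ 0.4944  0.3948 -0.    ]
scene spool_a 0.68 [215. 269.] [0.6309 0.3177 0.    ]
scene spool_a 0.67 [305. 276.] [0.4955 0.1434 0.    ]
[ 0.4132 -0.2197  0.03  ]
[ 0.5621 -0.2573  0.03  ]
t 14.65 at [0.4723 0.084  0.2396] head 124.29 | units [-5.964 -4.742 -0.257] twist -0.7628
```

Emit:
drive_tool([
  {"xyz": [-0.8, -0.6, 0], "twist": -0.12, "jaw": -0.3},
  {"xyz": [-1.6, -1.2, 0], "twist": -0.24, "jaw": -0.3},
  {"xyz": [-2.4, -1.8, 0], "twist": -0.36, "jaw": -0.3},
  {"xyz": [-3.2, -2.4, 0], "twist": -0.48, "jaw": -0.3},
  {"xyz": [-4, -3, 0], "twist": -0.6, "jaw": -0.3},
  {"xyz": [-4.8, -3.6, 0], "twist": -0.72, "jaw": -0.3},
  {"xyz": [-5.6, -4.2, 0.3], "twist": -0.73, "jaw": -0.3},
  {"xyz": [-6.2, -4.75, 0.8], "twist": -0.73, "jaw": -0.3},
])

```text
clock: 15.32
ee_pos: [0.4584, -0.2133, 0.2175]
tcp_rot: [[-0.971, 0.237, 0.004], [0.237, 0.971, -0.002], [-0.005, -0.001, -1.0]]
ft_force: [1.4, 0.4, -0.2]
opening: 0.0556
gripper_force: 0.0
```

Emit:
drive_tool([
  {"xyz": [0, 0, 0], "twist": 0, "jaw": -0.3},
  {"xyz": [0, 0, 0], "twist": 0, "jaw": -0.3},
  {"xyz": [0, 0, 0], "twist": 0, "jaw": -0.3},
  {"xyz": [0, 0, 0], "twist": 0, "jaw": -0.3},
  {"xyz": [0, 0, 0], "twist": 0, "jaw": -0.3},
  {"xyz": [0, 0, 0], "twist": 0, "jaw": -0.3},
  {"xyz": [0, 0, 0], "twist": 0, "jaw": -0.3},
  {"xyz": [0, 0, 0], "twist": 0, "jaw": -0.3},
])

```text
clock: 15.98
ee_pos: [0.4571, -0.2106, 0.2165]
tcp_rot: [[-0.971, 0.24, 0.001], [0.24, 0.971, -0.0], [-0.001, -0.0, -1.0]]
ft_force: [-0.3, 0.2, 0.5]
opening: 0.0556
gripper_force: 0.0
```

Run:
```python
from h import *
np.set_printoptions(precision=4,suppress=True)
go(.455,-.23,.05,166); im=save('wrist','w7.png')
for n,z in (('guide_arm',0),('balance',.022),('eye1',.0075),('eye3',.0075)):
    for r in robot.place_of('wrist',n)[:3]: print(n,round(r['score'],2),np.round(r['point']),at_z('wrist',r['point'],z))
print([ (np.round(r['extent']),r['score']) for r in robot.find_in('wrist','guide_arm')[:2]])
# dark pixels on bench plane: bird's-eye at z=.03
K,k1,T=cal('wrist')
xs=np.arange(.36,.60,.001); ys=np.arange(-.33,-.14,.001)
X,Y=np.meshgrid(xs,ys); P=np.stack([X,Y,0*X+.03],-1).reshape(-1,3)
Q=(P-T[:3,3])@T[:3,:3]
uv=cv2.projectPoints(Q,np.zeros(3),np.zeros(3),K,np.array([k1,0,0,0.]))[0].reshape(*X.shape,2).astype(np.float32)
b=cv2.remap(im,uv[...,0],uv[...,1],1); np.save('b.npy',b)
cv2.imwrite('pics/bird.png',cv2.resize(b[::-1,:,::-1],None,fx=3,fy=3))
```

```text
t 15.98 at [ 0.4571 -0.2106  0.2165] head 166.12 | units [-0.063 -0.484  4.162] twist 0.0021
guide_arm 0.92 [300. 143.] [ 0.4146 -0.2265  0.    ]
balance 0.8 [302. 183.] [ 0.4601 -0.2356  0.022 ]
balance 0.17 [522. 147.] [0.4809 0.0367 0.022 ]
eye1 0.89 [302. 194.] [ 0.478  -0.2405  0.0075]
eye1 0.79 [305. 243.] [ 0.5484 -0.2553  0.0075]
eye3 0.89 [302. 194.] [ 0.478  -0.2406  0.0075]
eye3 0.79 [305. 243.] [ 0.5483 -0.2554  0.0075]
[(array([288., 110., 319., 266.]), 0.57)]
```

Run:
```python
import numpy as np,cv2
b=np.load('b.npy').mean(2); m=(b<75)
# columns x: print mask centre and width
for x in range(30,225,8):
    ys=np.where(m[60:140,x])[0]+60
    print(round(.36+x*.001,3), None if len(ys)==0 else (round(-.33+.001*np.median(ys),4),ys.min()-330,ys.max()-330,len(ys)))
for r in range(80,135,4): print(-330+r,''.join('#' if v<75 else ('+' if v<120 else '.') for v in b[r,20:110:1]))
```

```text
0.39 (np.float64(-0.2105), np.int64(-211), np.int64(-210), 2)
0.398 (np.float64(-0.2215), np.int64(-224), np.int64(-212), 6)
0.406 (np.float64(-0.2205), np.int64(-234), np.int64(-207), 28)
0.414 (np.float64(-0.2285), np.int64(-238), np.int64(-203), 20)
0.422 (np.float64(-0.227), np.int64(-238), np.int64(-204), 23)
0.43 (np.float64(-0.22), np.int64(-233), np.int64(-207), 27)
0.438 (np.float64(-0.226), np.int64(-233), np.int64(-219), 15)
0.446 (np.float64(-0.2275), np.int64(-236), np.int64(-219), 18)
0.454 (np.float64(-0.2305), np.int64(-238), np.int64(-223), 16)
0.462 (np.float64(-0.2325), np.int64(-239), np.int64(-226), 14)
0.47 (np.float64(-0.234), np.int64(-242), np.int64(-225), 17)
0.478 (np.float64(-0.232), np.int64(-244), np.int64(-229), 7)
0.486 (np.float64(-0.235), np.int64(-246), np.int64(-204), 23)
0.494 (np.float64(-0.222), np.int64(-248), np.int64(-192), 38)
0.502 (np.float64(-0.217), np.int64(-250), np.int64(-191), 53)
0.51 (np.float64(-0.224), np.int64(-252), np.int64(-200), 25)
0.518 (np.float64(-0.2415), np.int64(-255), np.int64(-191), 26)
0.526 (np.float64(-0.247), np
[... 1016 characters left out ...]
#########################+++
-222 .................+####++######+++++.........+###########################+++++++++++++.....
-218 ...................+###++######++...........+#############++++##+++++++++.................
-214 ................++++############++........+#############++................................
-210 ....+++#######+++++++#######+########################+#++.................................
-206 +...+++##++..............++#######################+++.....................................
-202 ..+#####+++......................++++#++++++++++++........................................
-198 ..........................................................................................
```

Emit:
drive_tool([
  {"xyz": [-0.2, -0.49, 0.9], "twist": 0.01, "jaw": -0.3},
  {"xyz": [-0.2, -0.49, 1.8], "twist": 0.01, "jaw": -0.3},
  {"xyz": [-0.2, -0.49, 2.7], "twist": 0.01, "jaw": -0.3},
  {"xyz": [-0.2, -0.49, 3.6], "twist": 0.01, "jaw": -0.3},
  {"xyz": [-0.2, -0.49, 4.4], "twist": 0.01, "jaw": -0.3},
  {"xyz": [-0.2, -0.49, 4.9], "twist": 0.01, "jaw": -0.3},
  {"xyz": [-0.2, -0.49, 5.2], "twist": 0.01, "jaw": -0.3},
  {"xyz": [-0.2, -0.49, 5.2], "twist": 0.01, "jaw": -0.3},
])

```text
clock: 16.95
ee_pos: [0.4573, -0.231, 0.0049]
tcp_rot: [[-0.968, 0.251, -0.006], [0.251, 0.968, 0.003], [0.006, 0.001, -1.0]]
ft_force: [0.0, 0.4, -0.6]
opening: 0.0557
gripper_force: 0.0
```

Run:
```python
from h import *
np.set_printoptions(precision=4,suppress=True)
go(.460,-.2315,.006,165.5); im=save('wrist','w8.png'); print(robot.sense()['ft_force'])
for n,z in (('guide_arm',0),('balance',.022),('eye1',.0075)):
    for r in robot.place_of('wrist',n)[:3]: print(n,round(r['score'],2),np.round(r['point']),at_z('wrist',r['point'],z))
```

```text
t 16.95 at [ 0.4573 -0.231   0.0049] head 165.45 | units [-0.069  0.006 -0.027] twist -0.0009
[ 0.2817  0.0603 -0.4385]
guide_arm 0.94 [313. 182.] [ 0.4202 -0.2256  0.    ]
balance 0.75 [318. 277.] [ 0.4673 -0.2353  0.022 ]
eye1 0.94 [315. 286.] [ 0.4828 -0.2413  0.0075]
eye1 0.36 [318. 277.] [ 0.4774 -0.238   0.0075]
```

View pics/w8.png

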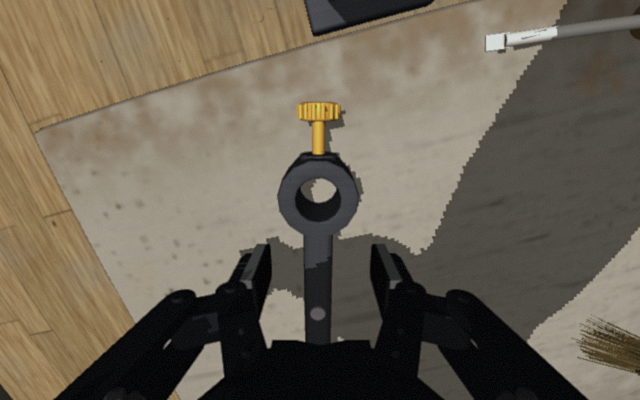

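The bar lies midway between the pads and in line with the tool; the collar's top is centred at about (318,196), and a screw-like dot marks eye 1 at (318,313).

Run:
```python
from h import *
np.set_printoptions(precision=4,suppress=True)
for p in [(318,196),(278,196),(358,196),(318,313)]: print(at_z('wrist',p,.03))
s=robot.sense(); R=np.array(s['tcp_rot'])
for p in [(318,196),(318,313)]: print('tool',R.T@(at_z('wrist',p,.03)-s['ee_pos']))
```

```text
[ 0.4215 -0.2231  0.03  ]
[ 0.4169 -0.2408  0.03  ]
[ 0.426  -0.2055  0.03  ]
[ 0.4846 -0.2397  0.03  ]
tool [ 0.0406 -0.0005 -0.0207]
tool [-0.0247 -0.0007 -0.0205]
```

Run:
```python
from h import *
im=cv2.imread('pics/w8.png').mean(2).astype(int)
print('col318',im[145:345:2,318]); 
for c in (284,352): print(c,im[160:250:2,c])
# predicted: collar top circle for assumed tool x
s=robot.sense(); R=np.array(s['tcp_rot']); e=np.array(s['ee_pos'])
for tx in (.0343,.0375,.0406,.0434):
    c=R@np.array([tx,-.0005,0])+e
    f=lambda dx,dy,z: np.round(proj('wrist',np.r_[(c+R@np.array([dx,dy,0]))[:2],z]))
    print(tx,'bore top/bot',f(.01,0,.03),f(-.01,0,.03),'outer side',f(0,.0185,.03),f(0,-.0185,.03),'outer near',f(-.0185,0,.03),'far',f(.0185,0,.03),'eye1 top',f(-.059,0,.03),'screw end',f(.042,0,.015),'bore bottom far',f(.01,0,0))
```

```text
col318 [156 156 158 157 153  40  64  19  52  73  76  74  71  71  67  67  56 134
 157 153 156 157 154 158 159 155 157 157 157  55  18  20  22  20  25  22
  20  23  32  67  64  65  64  66  68  68  67  64  65  66  63  64  67  64
  64  64  66  65  67  39  33  30  29  33  33  33  32  32  36  32  32  34
  30  29  31  33  31  33  31  30  33  60  90  88  89  90  92  86  34  29
  32  30  25  33  29  32  38  30  31  33]
284 [149 148 149 145 147 153 149 116  48  45  68  73  68  71  72  72  70  73
  70  67  67  67  68  61  68  66  67  67  64 103 146 156 155 150 150 149
 150 153 153 155 154 141  81  72  77]
352 [152 152 155 153 158 155  76  71  39  27  52  68  67  67  70  73  67  67
  70  71  68  67  64  66  68  69  64  63  78 129 159 155 156 155 157 155
 152 152 145  76  74  73  74  72  74]
0.0343 bore top/bot [318. 188.] [318. 229.] outer side [358. 209.] [278. 209.] outer near [318. 245.] far [318. 170.] eye1 top [318. 313.] screw end [318. 114.] bore bottom far [319. 174.]
0.0375 bore top/bot [318. 181.] [318. 223.] outer side [358. 203.] [278. 203.] outer near [318. 239.] far [318. 163.] eye1 top [318. 308.] screw end [318. 107.] bore bottom far [319. 168.]
0.0406 bore top/bot [318. 175.] [318. 217.] outer side [359. 196.] [278. 196.] outer near [318. 233.] far [318. 156.] eye1 top [318. 303.] screw end [318. 100.] bore bottom far [319. 162.]
0.0434 bore top/bot [318. 169.] [318. 211.] outer side [359. 190.] [277. 190.] outer near [318. 228.] far [318. 149.] eye1 top [318. 299.] screw end [318.  94.] bore bottom far [319. 157.]
```

Emit:
drive_tool([
  {"xyz": [-0.06, 0, 0], "twist": 0, "jaw": -0.3},
  {"xyz": [-0.115, 0, 0], "twist": 0, "jaw": -0.3},
  {"xyz": [-0.115, 0, 0], "twist": 0, "jaw": 0},
  {"xyz": [-0.115, 0, 0], "twist": 0, "jaw": 0.3},
  {"xyz": [-0.115, 0, 0], "twist": 0, "jaw": 0.6},
  {"xyz": [-0.115, 0, 0], "twist": 0, "jaw": 0.9},
  {"xyz": [-0.115, 0, 0], "twist": 0, "jaw": 1},
  {"xyz": [-0.115, 0, 0], "twist": 0, "jaw": 1},
], force=70)

```text
clock: 17.82
ee_pos: [0.4645, -0.2335, 0.0086]
tcp_rot: [[-0.968, 0.251, 0.001], [0.251, 0.968, -0.0], [-0.001, -0.0, -1.0]]
ft_force: [-1.3, -0.2, 5.0]
opening: 0.0123
gripper_force: 69.7
```

Emit:
drive_tool([
  {"xyz": [0, 0, 0], "twist": 0, "jaw": 1},
  {"xyz": [0, 0, 0], "twist": 0, "jaw": 1},
  {"xyz": [0, 0, 0], "twist": 0, "jaw": 1},
  {"xyz": [0, 0, -0.1], "twist": 0, "jaw": 1},
  {"xyz": [0, 0, -0.3], "twist": 0, "jaw": 1},
  {"xyz": [0, 0, -0.6], "twist": 0, "jaw": 1},
  {"xyz": [0, 0, -1], "twist": 0, "jaw": 1},
  {"xyz": [0, 0, -1], "twist": 0, "jaw": 1},
])

```text
clock: 18.48
ee_pos: [0.4658, -0.234, 0.0505]
tcp_rot: [[-0.968, 0.251, 0.003], [0.251, 0.968, -0.002], [-0.004, -0.001, -1.0]]
ft_force: [0.4, -0.3, -3.8]
opening: 0.0126
gripper_force: 68.7
```

Run:
```python
from h import *
go(.43,-.1,.25,200); s=robot.sense(); print(s['opening'],s['gripper_force'],s['ft_force'],s['wrist_torque'])
im=save('wrist','w9.png').mean(2).astype(int); print(im[145:245:2,318], im[198,270:366:2])
```

```text
t 18.48 at [ 0.4658 -0.234   0.0505] head 165.47 | units [ 1.688  3.016 -4.997] twist -0.6027
0.012559681627980518 68.71188282966614 [ 0.36571396 -0.3499973  -3.7792137 ] [-0.02529933 -0.13864103 -0.00976327]
[80 82 78 72 70 71 67 54 74 82 81 78 82 80 80 80 79 81 78 79 77 48 19 20
 17 20 21 20 18 33 69 69 70 70 67 72 68 69 69 69 70 72 72 67 72 69 71 69
 71 67] [157 155 156 157 157 157 158 150  79  69  70  72  72  69  74  75  69  57
  28  16  20  17  15  20  22  20  24  22  26  25  24  23  27  58  77  76
  72  75  70  71  71  71  64 132 162 158 159 156]
```

Run:
```python
from h import *
for f in ('w8','w9'):
    im=cv2.imread(f'pics/{f}.png').astype(int); b,g,r=im[...,0],im[...,1],im[...,2]
    k=((r-b)>90)&(r>140); k[:, :270]=0;k[:,370:]=0; ys,xs=np.where(k[60:180]); ys+=60
    print(f,'knob rows',np.percentile(ys,[1,99]),'cols',np.percentile(xs,[1,99]))
    gr=im.mean(2).astype(int)
    for row in range(156,216,6): print(row,' '.join(f'{v:3d}' for v in gr[row,270:368:3]))
```

```text
w8 knob rows [103.   152.05] cols [297. 338.]
156 149 148 148 146 149 147 147 147 149 139  36  45  47  49  46  43  49  48  46  46  45  37  21 100 155 154 152 147 148 145 146 147 148
162 148 146 147 148 151 152 146 148  37  22  25  25  50  67  70  73  71  68  70  62  41  17  20  16  38 126 156 152 154 154 156 155 152
168 147 146 150 149 148 151  76  23  68  76  74  77  74  73  77  73  68  71  70  73  71  70  69  68  50  12  41 150 151 155 151 153 149
174 151 148 149 149 150  56  59  74  70  72  74  68  69  68  69  65  67  65  66  66  68  71  68  67  72  67  40  41  76 161 156 157 157
180 151 150 146 148  58  70  70  71  72  71  67  62  55  63  78 103 156 154 153 106  61  65  68  65  67  65  68  66  47  78 101 155 155
186 151 149 150 120  68  67  69  68  66  62  43  73  75  77  84 156 157 155 157 155 156 153  61  71  70  68  66  68  55  74  78 156 156
192 152 151 154  56  71  70  69  70  65  20  13  78  75  75 152 156 156 154 157 159 156 149  26  41  69  68  70  70  67  45  75 102 157
198 154 155 141  62  69  69  68  66  50  17  15   5  42  78  90 159 155 157 160 157  92  16  21  21  7
[... 1007 characters left out ...]
  71  71  61  78 149
186 160 158 160 157  63  69  70  70  66  62  14  13  13  10  42  74  71  73  76  54  22  24  27  20  29  72  68  67  65  66  53 139 159
192 155 156 154 149  89  70  67  69  72  67  49  10  19  13  17  17  23  22  25  24  24  24  18  25  71  72  70  72  69  62 152 160 161
198 157 154 157 157 158 114  69  73  72  72  75  66  28  13  17  22  22  23  22  23  24  25  58  76  72  75  71  69  64 160 158 154 156
204 151 156 153 155 160 162 147  64  67  65  65  70  69  69  69  67  59  53  66  72  80  74  73  72  69  71  66  70 164 160 157 162 163
210 156 156 158 159 157 157 159 162 145  75  66  69  73  68  71  66  72  71  73  71  71  72  71  72  67  66  94 165 161 161 162 158 161
```

The arm is held level with the collar's bore at tool x ≈ 47 mm, within 4 mm of the balance point. Now I'll lift, swing and go over the post.

Emit:
drive_tool([
  {"xyz": [0, 0, -0.7], "twist": 0, "jaw": 1},
  {"xyz": [0, 0, -1.5], "twist": -0.1, "jaw": 1},
  {"xyz": [0, 0.2, -2.3], "twist": -0.2, "jaw": 1},
  {"xyz": [0.1, 0.6, -3.1], "twist": -0.3, "jaw": 1},
  {"xyz": [0.2, 1.1, -3.9], "twist": -0.4, "jaw": 1},
  {"xyz": [0.3, 1.7, -4.5], "twist": -0.5, "jaw": 1},
  {"xyz": [0.4, 2.3, -4.9], "twist": -0.6, "jaw": 1},
  {"xyz": [0.5, 2.8, -5], "twist": -0.7, "jaw": 1},
])

```text
clock: 19.2
ee_pos: [0.4743, -0.1188, 0.2506]
tcp_rot: [[-0.9, -0.436, 0.004], [-0.436, 0.9, -0.001], [-0.004, -0.002, -1.0]]
ft_force: [0.4, -0.7, -3.6]
opening: 0.0124
gripper_force: 69.1
```

```bash
python3 -c "
from h import *
go(.4855,.057,.25,270)"
```

```text
t 19.2 at [ 0.4743 -0.1188  0.2506] head -154.13 | units [-2.17   3.834  0.013] twist -1.1194
```

Emit:
drive_tool([
  {"xyz": [-0.2, 0.4, 0], "twist": -0.1, "jaw": 1},
  {"xyz": [-0.5, 0.9, 0], "twist": -0.22, "jaw": 1},
  {"xyz": [-0.8, 1.4, 0], "twist": -0.34, "jaw": 1},
  {"xyz": [-1.1, 1.9, 0], "twist": -0.46, "jaw": 1},
  {"xyz": [-1.4, 2.5, 0], "twist": -0.58, "jaw": 1},
  {"xyz": [-1.7, 3.1, 0], "twist": -0.7, "jaw": 1},
  {"xyz": [-2, 3.6, 0], "twist": -0.82, "jaw": 1},
  {"xyz": [-2.1, 3.7, 0], "twist": -0.94, "jaw": 1},
])

```text
clock: 19.87
ee_pos: [0.4841, 0.0531, 0.2466]
tcp_rot: [[-0.174, -0.985, -0.003], [-0.985, 0.174, 0.002], [-0.001, 0.003, -1.0]]
ft_force: [1.1, -0.7, -3.7]
opening: 0.0123
gripper_force: 69.0
```

Emit:
drive_tool([
  {"xyz": [0, 0, 0], "twist": -0.1, "jaw": 1},
  {"xyz": [0, 0, 0], "twist": -0.16, "jaw": 1},
  {"xyz": [0, 0, 0], "twist": -0.16, "jaw": 1},
  {"xyz": [0, 0, 0], "twist": -0.16, "jaw": 1},
  {"xyz": [0, 0, 0], "twist": -0.16, "jaw": 1},
  {"xyz": [0, 0, 0], "twist": -0.16, "jaw": 1},
  {"xyz": [0, 0, 0], "twist": -0.16, "jaw": 1},
  {"xyz": [0, 0, 0], "twist": -0.16, "jaw": 1},
])

```text
clock: 20.53
ee_pos: [0.4849, 0.0497, 0.2481]
tcp_rot: [[-0.025, -1.0, -0.0], [-1.0, 0.025, 0.0], [-0.0, 0.0, -1.0]]
ft_force: [0.4, -0.5, -4.2]
opening: 0.0127
gripper_force: 69.0
```

Run:
```python
from h import *
np.set_printoptions(precision=4,suppress=True)
go(.4855,.057,.19,270); im=save('wrist','w10.png'); gr=im.mean(2).astype(int)
print(robot.sense()['ft_force'],robot.sense()['wrist_torque'])
for row in range(120,216,6): print(row,' '.join(f'{v:3d}' for v in gr[row,270:368:3]))
for n in ('post_top','guide_arm'):
    for r in robot.place_of('wrist',n)[:2]: print(n,r['score'],np.round(r['point']),at_z('wrist',r['point'],.15))
for cam in('top','scene'):
    robot.grab_frame(cam)
    for r in robot.place_of(cam,'post_top')[:2]: print(cam,r['score'],np.round(r['point']),at_z(cam,r['point'],.15))
```

```text
t 20.53 at [0.4849 0.0497 0.2481] head -91.44 | units [-0.184 -0.01   1.452] twist -0.0252
[-0.8081 -0.3409 -3.5557] [ 0.0067  0.0563 -0.0129]
120 193 192 195 194 195 189 157 148  40  92 193 179 184 183 182 115 174 195 175 165 187 185 174  99  64 183 176 185 172 188 195 194 193
126 194 191 193 195 191 200 141 175 178 182 182 179 183 158 151 112 176 194 172 143 178 183 182 181 187 187 182 156 148 149 169 187 194
132 162  93  98 101  96 180 134 180 175 178 178 167 140 128  79 111 175 195 172 113 161 162 181 182 187 186 179 181 161 169 184 195 193
138 196 198 188  99 205 190 124 177 177 177 180  39  45  49  53  53  66  70  65  54  55  53  52 123 181 180 171 185 188 191 192 192 191
144 192 190 189  97 200 194 135 174 176 148  17  25  38  69  92  94  92  95  95  97  91  59  33  28  62 185 175 186 191 190 192 186 191
150 178  94  96 103 100  96 102 160  37  83  93  94  96  96  95  96  97 100  96  98 101 103 105 103  98  73 107 183 187 188 188 190 193
156  91  99 190 172 119 100  64  74  89  92  94  92  90  92  90  91  87  89  89  91  94  92  93  97 101 102 101  59 185 188 190 190 191
162  
[... 755 characters left out ...]
 25  24  29  25  23  89  93  91  87  91  89  94  99  99
198  99  98 102  99  94  76  85  87  92  91  90  93  40  29  36  34  31  29  28  31  23  25  59  94  91  93  94  94  92  98  98 103  97
204  94  96  97  96  97  97  98  83  88  88  89  91  93  97  99  91  76  60  80  84  95  92  91  89  89  87  85  86 100 101  99 100 100
210  98  94  97  99  97 101 100 101  93  81  86  88  90  88  89  91  89  91  90  91  91  89  85  87  87  91  96  98  98  97 100 100  97
post_top 0.8 [318. 158.] [0.4867 0.0109 0.15  ]
guide_arm 0.69 [318. 168.] [0.4874 0.02   0.15  ]
top 0.46 [309. 203.] [0.5677 0.1121 0.15  ]
scene 0.86 [353. 211.] [0.4828 0.0205 0.15  ]
scene 0.45 [336. 176.] [ 0.6385 -0.0342  0.15  ]
```

Run:
```python
from h import *
np.set_printoptions(precision=4,suppress=True)
g=cv2.imread('pics/w10.png').mean(2).astype(int)
for row in range(164,196,2): print(row,' '.join(f'{v:3d}' for v in g[row,300:346:2]))
c=at_z('wrist',(320,183.5),.15); print(c)
for r in (.004,.006): print(r,[np.round(proj('wrist',c+np.array(d)*r),1) for d in ((1,0,0),(-1,0,0),(0,1,0),(0,-1,0))])
print('bore centre at z', at_z('wrist',(320.5,182),.2481-.0086+.03))
```

```text
164  90  91  84  66  70  73  79  85  81  86  92  96  99 104 109 115 118  92  78  89  92  92  95
166  90  87  79 149 168 170 171 172 174 171 175 181 180 183 183 184 187 182 110  77  86  88  94
168  87  78 153 187 182 183 181 181 179 178 180 180 181 180 178 176 177 180 174  88  82  90  93
170  73  89 169 165 161 162 158 158 157 156 153 152 150 155 141 144 153 139 138 123  53  84  91
172  39  70 156 179 174 132 114  85  48  42  43  41  48 118 173 171 184 128 113 137  19  82  88
174  26  58 162 192 171  97  74  38  24  28  19  31  26  35  99 167 189 194 131 113  14  63  89
176  26  38 127 112  96  41  24  24  21  18  21  31  31  24  23 114 173 199 119  60  18  46  87
178  27  26  61  90  59  18  18  51 120 157 175 137  92  45  19  37 132 195  93  21  20  31  90
180  28  29  29  70  33  19 123 186 209 213 209 213 207 196 137  30 114 185  39  18  19  18  78
182  30  33  28  32  46 187 206 210 209 206 206 212 210 211 217 182  57  84  17  23  24  24  81
184  27  29  30  31  37 152 209 217 217 210 209 210 207 208 215 169  54  21  22  25  24  28  82
186  29  27  34  29  29  29 101 159 194 213 213 209 198 163 133  38  20  16  22  21  20  33  81
188  29  29  34  31  37  32  26  28  42  62  97  73  44  27  20  21  21  23  22  19  22  39  85
190  32  31  32  32  32  33  33  28  32  28  27  27  22  27  26  23  25  22  24  21  27  60  89
192  63  32  28  33  32  34  34  29  30  33  29  28  27  30  23  24  23  20  25  22  40  89  89
194  95  49  26  31  28  35  27  29  33  31  29  29  25  21  24  22  27  23  21  31  76  92  90
[0.4858 0.0338 0.15  ]
0.004 [array([315.5, 183.6]), array([324.5, 183.4]), array([320.1, 187.8]), array([319.9, 179.1])]
0.006 [array([313.3, 183.7]), array([326.8, 183.3]), array([320.2, 190. ]), array([319.8, 176.9])]
bore centre at z [0.4848 0.0018 0.2695]
```

The post's top is hidden behind the collar from here. I'll step 60 mm aside and measure it clear, then come back.

Emit:
drive_tool([
  {"xyz": [0, -0.5, 0], "twist": -0.025, "jaw": 1},
  {"xyz": [-0.1, -1, 0.3], "twist": -0.025, "jaw": 1},
  {"xyz": [-0.2, -1.5, 0.7], "twist": -0.025, "jaw": 1},
  {"xyz": [-0.2, -1.5, 1], "twist": -0.025, "jaw": 1},
  {"xyz": [-0.2, -1.5, 1], "twist": -0.025, "jaw": 1},
  {"xyz": [-0.2, -1.5, 1], "twist": -0.025, "jaw": 1},
  {"xyz": [-0.2, -1.5, 1], "twist": -0.025, "jaw": 1},
  {"xyz": [-0.2, -1.5, 1], "twist": -0.025, "jaw": 1},
])

```text
clock: 21.55
ee_pos: [0.5453, 0.0564, 0.2094]
tcp_rot: [[0.001, -1.0, 0.002], [-1.0, -0.001, 0.0], [-0.0, -0.002, -1.0]]
ft_force: [0.2, -0.9, -3.3]
opening: 0.0124
gripper_force: 69.3
```

Run:
```python
from h import *
np.set_printoptions(precision=4,suppress=True)
go(.4855,.057,.19,270); im=save('wrist','w11.png'); g=im.mean(2).astype(int)
for r in robot.place_of('wrist','post_top')[:3]: print(r['score'],np.round(r['point']),at_z('wrist',r['point'],.15))
p=proj('wrist',np.array([.485,.0098,.15])); print('pred',p,proj('wrist',np.array([.485,.0098,.03])))
u,v=p.astype(int)
for row in range(v-24,v+25,3): print(row,' '.join(f'{x:3d}' for x in g[row,u-30:u+31:3]))
print(u-30)
for row in range(160,212,6): print(row,' '.join(f'{x:3d}' for x in g[row,270:368:3]))
```

```text
t 21.55 at [0.5453 0.0564 0.2094] head -89.97 | units [-0.017  1.496  0.483] twist 0.0005
0.57 [403. 155.] [0.4869 0.009  0.15  ]
pred [405.0479 156.362 ] [374.6898 139.2163]
132 186 179 117 149 158 178 179 182 179 176 174 177 180 185 187 187 187 188 184 183 184
135 134 174 168 120 152 178 175 179 178 173 185 188 186 186 188 186 189 184 185 182 181
138  62  75 131 117 154 178 177 175 172 168 183 188 187 186 186 187 188 182 185 185 181
141  55  61  64  72 110 175 174 177 176 167 184 183 187 187 184 186 188 183 188 183 179
144  50  54  59  64  67  74 113 165 179 168 183 188 188 187 180 186 183 181 179 179 180
147  63  48  53  58  62  61  67  69 110 156 186 185 182 187 184 186 187 188 181 179 188
150  93  81  46  48  51  57  58  67  93 106 152 185 181 185 185 186 183 184 186 181 185
153 127 137 132  53  50  53  58  86 145 205 173 169 184 185 184 187 185 181 185 186 184
156 150 169 171 162  77  48  61  92 232 237 230 160 184 187 186 186 186 188 186 188 186
159 173 168 171 168 172 107  48  83 226 227 217 172 185 185 185 188 186 183 184 186 183
162 149 147 133 134 136 139 111  56 109 159 1
[... 1098 characters left out ...]
  94  95  80  22  20
184 100 163  97  85  76  82  88  91  89  85  27  27  27  72 180 179 175 157 185 175  62  22  23  22  28  87  90  90  89  90  45  63 186
190  82  85  82  87  62  83  85  87  87  88  37  30  31  32  33  28  27  29  27  23  24  24  24  21  58  86  86  89  89  87 171 198 210
196  85  84  82  87  86  77  85  89  89  92  94  62  29  29  33  32  27  28  26  23  25  24  19  79  92  87  94  91  93  84 110 105 108
202  82  86  88  91  95  94  80  83  80  86  86  89  95  86  46  36  29  27  31  34  50  87  87  87  86  89  89  79  93  65 109 105 101
208  91  93  97  95  89  92  87  84  79  84  86  86  86  88  86  87  86  89  89  85  88  88  86  84  83  86  84  86  87  51  47  91  92
```

Run:
```python
from h import *
np.set_printoptions(precision=4,suppress=True)
g=cv2.imread('pics/w11.png').mean(2).astype(int)
for row in range(149,167,1): print(row,' '.join(f'{x:3d}' for x in g[row,390:414]))
q=at_z('wrist',(402,157.5),.15)
s=robot.sense(); R=np.array(s['tcp_rot']); e=np.array(s['ee_pos'])
for off in (.005,.0086):
    c=at_z('wrist',(321,182.5),e[2]-off+.03); t=R.T@(c-e); print('post',q,'bore',c,'tool',t,'move tool',R.T@(q-c)/.04)
```

```text
149  61  59  62  62  66  66  69  72  79  80  86  93  99 122 152 173 183 185 186 186 185 185 183 184
150  57  59  60  58  64  65  67  77  85  93  99 105 106 107 124 152 174 184 185 185 184 181 186 185
151  57  58  58  62  59  70  73  86  97 109 115 120 121 120 119 129 146 170 186 186 186 185 182 184
152  56  56  56  60  64  73  82  94 103 116 130 143 153 156 151 131 129 150 176 186 185 184 186 185
153  53  56  60  58  68  78  86 100 115 145 174 195 205 211 200 173 136 138 169 183 182 184 186 183
154  49  52  54  59  65  78  94 104 140 181 220 236 238 240 237 214 165 140 160 183 185 183 185 186
155  47  53  52  58  70  79  90 119 168 219 237 240 240 241 238 231 187 144 159 181 185 183 185 183
156  48  50  52  61  73  80  92 137 198 232 238 237 237 236 235 230 203 163 160 180 185 184 185 187
157  43  43  47  58  68  77  94 148 207 233 233 234 234 233 231 229 217 179 166 179 183 186 187 186
158  63  47  46  56  63  72  94 150 208 231 231 231 230 227 226 228 211 178 169 184 185 185 185 182
159 107  75  52  48  60  69  83 134 197 226 231 228 227 226 223 217 187 163 172 181 188 185 182 182

[... 245 characters left out ...]
42 155 159 157 159 156 171 175 179 183 184 185 185 183
163  84  90  88  83  66  56  50  52  51  60  76  96 115 138 160 166 174 178 180 184 185 186 182 184
164  67  67  68  67  68  71  65  65  65  66  74  98 137 167 178 175 174 174 182 184 183 185 187 188
165 113 115 116 118 117 120 118 117 115 114 118 128 150 177 180 170 170 174 182 184 185 186 183 187
166 160 160 160 159 158 158 156 161 159 158 159 150 150 165 176 168 170 177 186 185 185 186 185 186
post [0.4872 0.0106 0.15  ] bore [0.5462 0.0076 0.2345] tool [ 0.0488 -0.0008 -0.025 ] move tool [-0.0758  1.4797  2.1088]
post [0.4872 0.0106 0.15  ] bore [0.5462 0.0085 0.2309] tool [ 0.0478 -0.0008 -0.0214] move tool [-0.0525  1.4794  2.0188]
```

Emit:
drive_tool([
  {"xyz": [-0.06, 0.4, 0], "twist": 0, "jaw": 1},
  {"xyz": [-0.06, 0.8, 0], "twist": 0, "jaw": 1},
  {"xyz": [-0.06, 1.2, 0], "twist": 0, "jaw": 1},
  {"xyz": [-0.06, 1.48, 0.2], "twist": 0, "jaw": 1},
  {"xyz": [-0.06, 1.48, 0.5], "twist": 0, "jaw": 1},
  {"xyz": [-0.06, 1.48, 0.8], "twist": 0, "jaw": 1},
  {"xyz": [-0.06, 1.48, 0.8], "twist": 0, "jaw": 1},
  {"xyz": [-0.06, 1.48, 0.8], "twist": 0, "jaw": 1},
])

```text
clock: 22.32
ee_pos: [0.4855, 0.0587, 0.1765]
tcp_rot: [[0.001, -1.0, -0.0], [-1.0, -0.001, 0.0], [-0.0, 0.0, -1.0]]
ft_force: [0.6, -1.1, -3.3]
opening: 0.0128
gripper_force: 69.4
```

Run:
```python
from h import *
np.set_printoptions(precision=4,suppress=True)
save('wrist','w12.png'); g=cv2.imread('pics/w12.png').mean(2).astype(int)
s=robot.sense(); R=np.array(s['tcp_rot']); e=np.array(s['ee_pos']); print(e,R[0],s['ft_force'])
for y in (.0098,.0106): print('pred post',proj('wrist',np.array([.4872,y,.15])))
for row in range(156,210,2): print(row,' '.join(f'{x:3d}' for x in g[row,294:350:2]))
```

```text
[0.4862 0.0588 0.177 ] [ 0.0005 -1.      0.0012] [ 0.6119 -0.3667 -3.2741]
pred post [320.5174 160.8121]
pred post [320.5164 162.1101]
156  93  92  94  90  90  93  96  91  92  92  88  91  92  90  90  92  93  94  95  93  97  95  96  96 100 103 100 100
158  88  89  89  91  88  88  91  88  87  89  82  80  81  80  83  83  81  87  88  90  91  93  92  92  96  97 101  99
160  87  87  89  89  88  86  88  88  85  76  65  74  76  78  72  68  56  70  77  86  87  89  89  94  92  95  97  99
162  90  92  91  93  91  91  85  74  78  64 165 189 123 127 119 119  71  73 102  81  86  86  91  89  92  96  98  97
164  94  97  93  91  91  88  82 150 164  71 151 213 119 118 121 112  65 112 178 166 105  79  91  94  95  93  97  99
166  91  90  89  92  89  61  77 118 110  60  92 194 198 134 118  81  52  96 117 116 102  51  80  91  91  92  93  93
168  91  93  92  86  72  65  76  69  71  75  71  92 133  88  72  67  81  83  77  81  84  84  69  85  87  90  91  94
170  94  93  89  78  79 164 157 160 162 161 159 151 137 128 151 162 165 166 165 165 166 171 150  55  84  92  93  95
172  94  94  90  51  78 184 184 182 1
[... 1466 characters left out ...]
  90
198  88  92  94  96  99  85  43  34  31  30  31  29  28  32  21  27  27  25  21  24  34  62  87  94  96  93  93  92
200  89  91  85  88  95  99  89  60  25  33  30  31  35  26  29  29  26  26  25  39  72  92  90  91  88  88  90  90
202  87  88  86  89  86  92  95  99  73  53  43  37  30  31  30  31  35  41  50  83  90  90  87  91  91  89  87  88
204  86  88  87  91  92  90  91  93  99 101  91  87  75  64  66  77  84  88  94  93  90  88  93  86  90  90  92  89
206  84  82  87  83  87  88  85  89  90  89  94  94  96  91  95  92  91  94  91  88  89  89  87  86  89  89  89  85
208  84  83  85  87  86  86  88  88  90  90  87  86  89  91  90  90  88  89  91  89  91  87  87  88  89  87  85  81
```

Emit:
drive_tool([
  {"xyz": [0, 0, 0.1], "twist": 0, "jaw": 1},
  {"xyz": [0, 0, 0.2], "twist": 0, "jaw": 1},
  {"xyz": [0, 0, 0.3], "twist": 0, "jaw": 1},
  {"xyz": [0, 0, 0.4], "twist": 0, "jaw": 1},
  {"xyz": [0, 0, 0.5], "twist": 0, "jaw": 1},
  {"xyz": [0, 0, 0.6], "twist": 0, "jaw": 1},
  {"xyz": [0, 0, 0.7], "twist": 0, "jaw": 1},
  {"xyz": [0, 0, 0.7], "twist": 0, "jaw": 1},
])

```text
clock: 23.03
ee_pos: [0.4852, 0.0587, 0.147]
tcp_rot: [[0.001, -1.0, -0.002], [-1.0, -0.001, -0.0], [0.0, 0.002, -1.0]]
ft_force: [0.1, -0.4, -3.5]
opening: 0.0128
gripper_force: 69.4
```

Run:
```python
from h import *
np.set_printoptions(precision=4,suppress=True)
save('wrist','w13.png'); g=cv2.imread('pics/w13.png').mean(2).astype(int)
s=robot.sense(); R=np.array(s['tcp_rot']); e=np.array(s['ee_pos']); print(e,R[0],s['ft_force'])
print('pred post',proj('wrist',np.array([.4872,.0106,.15])))
for row in range(156,206,2): print(row,' '.join(f'{x:3d}' for x in g[row,294:350:2]))
```

```text
[0.4854 0.0587 0.1475] [ 0.0005 -1.     -0.0014] [-0.1876 -1.2061 -2.958 ]
pred post [319.0222 172.7377]
156  89  90  90  92  92  90  93  89  93  89  89  90  89  88  88  89  90  91  93  95  93  99  97  97 100 103 101  99
158  86  85  88  87  88  85  84  87  85  87  84  82  83  84  83  81  79  86  88  87  91  87  91  91  95  97  96  99
160  88  87  88  87  89  88  86  87  85  82  63  57  52  56  56  52  53  66  80  84  88  89  89  91  91  97  95  97
162  90  91  92  91  93  90  85  80  65  60  77  95 106 105 103  96  53  59  90  81  79  88  87  94  91  94  94  97
164  92  93  92  94  92  89  67  73  64  80 103 118 126 129 131 115  64  73 168 160  98  78  90  91  93  93  95  97
166  88  91  90  88  90  64  95 123  72  92 121 149 174 176 160 139 113  91 166 173 167  98  77  84  88  91  92  95
168  87  90  90  87  69  69 113 126  78 111 171 220 234 238 227 165 130  96 146 173 172 167  92  82  90  92  92  91
170  91  92  89  78  42 105 156  95  77 138 221 230 235 238 238 209 106 100 119 170 169 169 150  55  84  90  92  92
172  95  94  94  51  32  66  99  63  80 168 224 226 232 232 229 232
[... 1204 characters left out ...]
  94
194  91  89  94  94  54  31  26  33  27  29  31  31  27  26  30  24  27  22  24  27  29  24  28  69  92  90  88  91
196  89  84  94 102  86  45  32  31  30  31  29  30  29  30  30  27  26  25  24  22  23  24  57  94  90  94  94  91
198  92  92  92  92  97  87  48  35  30  29  31  34  29  27  27  26  27  26  22  28  27  62  90  94  93  93  93  91
200  89  88  90  91  92  94  89  62  36  26  32  30  34  31  28  27  22  21  24  39  71  90  90  90  88  87  90  86
202  85  86  85  91  89  91  97  96  78  52  41  33  28  30  26  32  30  37  49  82  88  88  90  88  90  88  88  88
204  85  86  85  86  92  89  91  94 102  97  94  86  75  61  65  75  82  88  91  86  92  87  88  90  88  90  89  89
```

The post's tip shows inside the bore at (319.5,173.5), where a centred collar predicts it. I'm lowering the rest of the way.

Emit:
drive_tool([
  {"xyz": [0, 0, 0.12], "twist": 0, "jaw": 1},
  {"xyz": [0, 0, 0.24], "twist": 0, "jaw": 1},
  {"xyz": [0, 0, 0.36], "twist": 0, "jaw": 1},
  {"xyz": [0, 0, 0.48], "twist": 0, "jaw": 1},
  {"xyz": [0, 0, 0.6], "twist": 0, "jaw": 1},
  {"xyz": [0, 0, 0.72], "twist": 0, "jaw": 1},
  {"xyz": [0, 0, 0.84], "twist": 0, "jaw": 1},
  {"xyz": [0, 0, 0.84], "twist": 0, "jaw": 1},
])

```text
clock: 23.75
ee_pos: [0.4851, 0.0586, 0.1133]
tcp_rot: [[0.001, -1.0, -0.002], [-1.0, -0.001, -0.0], [0.0, 0.002, -1.0]]
ft_force: [-0.2, -0.1, -4.2]
opening: 0.0123
gripper_force: 69.5
```

Emit:
drive_tool([
  {"xyz": [0, 0, 0], "twist": 0, "jaw": 1},
  {"xyz": [0, 0, 0], "twist": 0, "jaw": 1},
  {"xyz": [0, 0, 0], "twist": 0, "jaw": 1},
  {"xyz": [0, 0, 0], "twist": 0, "jaw": 1},
  {"xyz": [0, 0, 0], "twist": 0, "jaw": 1},
  {"xyz": [0, 0, 0], "twist": 0, "jaw": 1},
  {"xyz": [0, 0, 0], "twist": 0, "jaw": 1},
  {"xyz": [0, 0, 0], "twist": 0, "jaw": 1},
])

```text
clock: 24.42
ee_pos: [0.4859, 0.0587, 0.1146]
tcp_rot: [[0.0, -1.0, 0.0], [-1.0, -0.0, 0.0], [-0.0, -0.0, -1.0]]
ft_force: [-0.7, -0.0, -3.9]
opening: 0.0124
gripper_force: 69.5
```

Run:
```python
from h import *
np.set_printoptions(precision=4,suppress=True)
save('wrist','w14.png'); g=cv2.imread('pics/w14.png').mean(2).astype(int)
s=robot.sense(); R=np.array(s['tcp_rot']); e=np.array(s['ee_pos']); print(e,R[0],R[1],s['ft_force'],s['wrist_torque'])
print('pred post top',proj('wrist',np.array([.4870,.0108,.15])))
for off in (.005,.0086): print('pred bore',off,[proj('wrist',np.array([.4870+dx,.0108+dy,e[2]-off+.03])) for dx,dy in ((0,0),(.01,0),(-.01,0),(0,.01),(0,-.01))])
for row in range(154,214,2): print(row,' '.join(f'{x:3d}' for x in g[row,290:354:2]))
for n in ('balance','eye1','eye3','guide_arm'):
    robot.grab_frame('scene')
    for r in robot.place_of('scene',n)[:2]: print(n,round(r['score'],2),np.round(r['point']),at_z('scene',r['point'],.12))
for p in ([.487,.0108,.105],[.487,.0698,.1125],[.487,.1458,.1125],[.487,.0542,.127]): print(np.round(proj('scene',np.array(p))))
for n in ('spool_a',):
    for r in robot.place_of('scene',n)[:8]: print(n,round(r['score'],2),np.round(r['point']),at_z('scene',r['point'],0))
```

```text
[0.4859 0.0587 0.1146] [ 0.0005 -1.      0.0001] [-1.     -0.0005  0.    ] [-0.4996  1.0082 -3.561 ] [ 0.0529  0.0091 -0.0142]
pred post top [320.4515 191.0139]
pred bore 0.005 [array([320.4166, 184.312 ]), array([297.417 , 184.3099]), array([343.4109, 184.3225]), array([320.4021, 206.0269]), array([320.4317, 161.4883])]
pred bore 0.0086 [array([320.4058, 182.2425]), array([298.0362, 182.2406]), array([342.7704, 182.2533]), array([320.392 , 203.4266]), array([320.4203, 160.0101])]
154  40  54  87  89  90  90  89  94  90  91  93  93  91  90  91  90  92  94  90  93  91  93  97  98  96  98  97 100  98  82  54 147
156  41  83  92  89  87  89  86  91  91  91  86  86  86  85  86  86  86  86  91  88  90  91  89  92  92  94  97  97  95  96  80  76
158  72  83  81  85  87  87  84  87  90  83  83  84  84  84  82  77  80  76  80  82  87  83  85  87  93  90  90  96  95  97  95  67
160  83  83  86  85  85  82  83  86  82  84  87  75  62  51  51  54  50  48  50  65  77  84  84  85  84  87  89  90  94  94  94  90
162  87  87  90  92  90  90  87  87  86  76  60  55  58  68  74  78  73  66  63  46  5
[... 3360 characters left out ...]
338. 221.] [0.4999 0.048  0.12  ]
balance 0.31 [358. 208.] [ 0.5223 -0.0239  0.12  ]
eye1 0.96 [306. 241.] [0.4751 0.1488 0.12  ]
eye1 0.81 [335. 229.] [0.4779 0.0717 0.12  ]
eye3 0.95 [306. 236.] [0.4894 0.1393 0.12  ]
eye3 0.73 [332. 227.] [0.4896 0.0721 0.12  ]
guide_arm 0.69 [354. 226.] [0.4652 0.0264 0.12  ]
[355. 225.]
[333. 230.]
[304. 240.]
[339. 222.]
spool_a 0.9 [215. 267.] [0.6369 0.3154 0.    ]
spool_a 0.74 [307. 276.] [0.4922 0.1393 0.    ]
spool_a 0.67 [218. 334.] [0.4323 0.3834 0.    ]
spool_a 0.66 [334. 270.] [0.4782 0.074  0.    ]
spool_a 0.66 [202. 314.] [0.5029 0.3937 0.    ]
spool_a 0.55 [320. 271.] [0.4909 0.1037 0.    ]
spool_a 0.17 [357. 211.] [ 0.6614 -0.1197  0.    ]
```

The readings match the prediction. The post's top is at (320,191), centred in the bore, about 14 mm shows, and the force equals the arm's weight alone. I'll lower 1 mm more and settle.

Emit:
drive_tool([
  {"xyz": [0, 0, 0.02], "twist": 0, "jaw": 1},
  {"xyz": [0, 0, 0.02], "twist": 0, "jaw": 1},
  {"xyz": [0, 0, 0.02], "twist": 0, "jaw": 1},
  {"xyz": [0, 0, 0.02], "twist": 0, "jaw": 1},
  {"xyz": [0, 0, 0.02], "twist": 0, "jaw": 1},
  {"xyz": [0, 0, 0.02], "twist": 0, "jaw": 1},
  {"xyz": [0, 0, 0.02], "twist": 0, "jaw": 1},
  {"xyz": [0, 0, 0.02], "twist": 0, "jaw": 1},
])

```text
clock: 25.58
ee_pos: [0.4859, 0.0587, 0.1137]
tcp_rot: [[0.001, -1.0, -0.0], [-1.0, -0.001, 0.0], [-0.0, 0.0, -1.0]]
ft_force: [-0.2, 0.3, -4.0]
opening: 0.0123
gripper_force: 69.5
```

```bash
python3 -c "
from h import *
s=robot.sense(); print(s['clock'],s['ee_pos'],s['ft_force'],s['opening'])
print(robot.job_done())"
```

```text
25.5833 [0.48589737 0.05874477 0.11373103] [-0.1937581   0.25874486 -3.98662468] 0.012254029351005507
the job is handed in; nothing more can be done
None
```

Job handed in at 25.6 s: the three spools were pushed up against the end stop in single file, and the gripper alone holds the guide arm level, about 4 mm from its balance point, with its collar over the post and about 15 mm of post showing.

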